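# Clamp the divided box in the packing jig and load the pivot pins

## Robot

A 6-joint arm with a two-finger parallel gripper is mounted at the origin on the work surface. World frame = base frame: x ahead of the robot, y to its left, z up, the work surface at z = 0. Lengths are in mm, angles in degrees, forces in N, time in s.
With the tool pointing down it reaches from about 300 to 850 mm from the base axis. Payload 4.2 kg.
Tool frame: the origin (TCP) lies at the very end of the fingers, on their centre line; the grasp point (between the pads) lies 19 mm behind it (env.grip_depth is the distance from the TCP to the grasp point, in mm); z points along the fingers, y is the line along which they close (so a half turn about z gives the same grasp; the last joint's range is limited). The gripper opens to 91 mm and grips with 3 to 60 N. Pads are 32 mm wide; open, the fingers measure 118 mm over their backs; the gripper's body (76 mm by 178 mm) begins 60 mm behind the grasp point.
Start: joints at [74.427, 18.312, 89.639, -0, 72.044, -1.146], TCP at [143.262, 556.887, 178.976] pointing down, gripper open.
Joint ranges: [-177.97, 177.97], [-48.28, 115.42], [12.27, 149.76], [-77.06, 257.06], [2.81, 150.46], [-146.56, 146.56]. Speed limits (degrees/s): [147.25, 147.25, 180, 180, 180, 180].

## Interface

Orientations are given as [roll, pitch, yaw] about the fixed x, y, z axes, in that order (R = Rz(yaw) Ry(pitch) Rx(roll)).
In Python, from workcell import env, cams gives the robot as it stands.
- The arm moves only by the tool apply_moves, never from a script. Its argument "deltas" is a list of rows, each a list of 5 numbers: the shift along the tool's x, y, z in m, then the turn about the tool's z in rad, then the opening, from -1 (shut) to 1 (fully open), so that 0 is half open. In form: [[tx, ty, tz, roll, gripper], ...]. A call has 1 to 5 rows; each row is the pose to reach, as a shift and turn from the pose commanded when the call began, along the tool's axes at that moment; what a row does not reach only later rows make up. A row lasts 1/10 s, in which the tool goes at most 50 mm and 8.59 degrees, less where a joint would pass 70% of its speed; a pose out of reach is approached as far as the arm can. A call with a gripper value outside its range is refused whole. The fingers move at their own pace and stop on an object; "grip_force" is the grip in N (left out, the last holds). Time passes only in rows, so rows that repeat a pose let the fingers close. It gives the time, the measured TCP pose, the force, the opening and the grip force at its end, in the units of the state.
- env.state(): the state, without advancing time (a new reading comes with each control period).
- cams.grab_frame(name): name is "scene" or "top" or "wrist"; returns the picture (384x512x3 uint8, blue, green, red); there is no depth.
- cams.get_calibration(name): a dict with "mtx" (3x3 intrinsics, pixels), "k1" (the pictures are not rectified: a ray, as slopes to the right and down, at radius r is drawn at 1 + k1 r^2 times it, then the intrinsics apply), "eye" and "attitude" of the camera in the world; the wrist camera has in their place "tool_from_camera" (4x4, takes a point from camera to tool coordinates, whose origin is the TCP and whose axes are the flange's). Camera axes: x right, y down, z forward; pixel columns grow to the right and rows downward; lengths in mm; the calibration is good to about 2 mm. A picture is of the moment at which its call begins: read the wrist's pose just before it. get_calibration takes no time and is no camera call.
- env.job_done(): hands the job in; it is judged then, once.
The state is a dict: "time_s": time; "qpos": joint angles; "qvel": joint speeds; "effort": joint torques, N m; "ee_pos": TCP position; "ee_rot": TCP orientation; "force": force on the tool from outside, world axes, zero at the start; "torque": the same for the moment, N m; "gripper_width": finger opening in mm; "gripper_force": force on a finger pad.
Only numpy, scipy, OpenCV 4.12 (cv2) and the standard library are available. Lean on these libraries where they do the work, as an engineer would, in place of code of your own. Each camera call takes 0.05 s, during which the arm holds its last target. There are 200 camera calls.

## Task

Wind the packing jig's handwheel clockwise until the guide has pushed the divided box square and flush against the fence, then lock the guide by turning the black clamp knob clockwise until it is tight. Only when the guide is locked, load all the flanged steel pins that stand on the bench into the box, one to a cell, each standing upright with its flange on the floor of its cell, and leave the box clamped; lower the pins in, do not drop them in from above the box or ram them onto the dividers. Do not disturb the bracket, the screw bin or the screwdriver lying round about.

Things in the scene. Friction and masses are not known exactly. Their poses are not given: they have to be found in the camera images.
- jig: Packing jig on the bench: an aluminium base plate 280 x 310 mm, 10 mm thick (top at z = 10 mm), with a steel fence along one long side, a white-faced sliding guide, a handwheel and a black clamp knob. Origin: on the bench, under the middle of the fence's working face. Its y points from the guide to the fence (the guide's advance), x runs along the fence, z up. Fence: face at y = 0, 240 mm long, 16 mm thick, top at z = 48 mm. The plate spans y = -290 to +20 mm.
- guide_face (a point): Middle of the guide's working face, at z = 31 mm. The guide is a bar 200 mm long in jig x and 16 mm thick, z = 12 to 50 mm, behind which two 16 mm square bars, 150 mm long, run through the two grey blocks (64 x 64 and 46 x 50 mm, tops at z = 56 mm). The face is at jig y = -195 mm + joint guide.
- guide (a joint): Slide of the guide towards the fence, m: 0 = backed right off, 0.085 = limit. With the box flush between guide and fence it reads 0.075. It moves only through the handwheel: 6 mm per radian (38 mm a turn); a few newtons push the box along.
- wheel (a joint): Turn of the handwheel, rad, 0 to 14.1; grows clockwise seen from above, which drives the guide towards the fence (guide = 0.006 x wheel); stiff only slightly (0.06 N m) and it stays where it is left. The wheel is a steel-rimmed disc 100 mm across, z = 62 to 72 mm; its upright axis stands at jig x = 35, y = -245 mm. It runs 1.5 to 2.1 turns until the box is flush, then comes up hard. With the clamp tight it takes several times the force.
- wheel_handle (a point): Grip height on the handwheel's black crank handle, z = 102 mm: an upright round handle 18 mm in diameter, standing from z = 72 to 118 mm, 40 mm from the wheel's axis. It revolves freely on its pin, so the hand need not turn. At wheel = 0 it lies to jig -x of the axis.
- clamp (a joint): Turn of the clamp knob, rad, 0 (slack) to 2.0; grows clockwise seen from above, which tightens. It needs 0.12 N m; from about 1.15 its screw presses a pad onto the guide's bar and it stiffens. Tight, the guide gripped, from 1.5; 0.2 to 0.25 N m takes it to 1.9, and 2.0 is a hard stop. It stays where it is left.
- clamp_grip (a point): Centre of the clamp knob's wing, on its upright axis (jig x = -85, y = -245 mm), z = 82 mm. The wing is a black bar 50 mm long, 12 mm wide, z = 67 to 93 mm, over a round foot 26 mm across; at clamp = 0 it lies along jig x.
- clamp_end (a point): One end of the clamp knob's wing, 25 mm from its axis at the same height as clamp_grip (on the jig +x side at clamp = 0).
- tray: Grey plastic delivery box, open on top, 178 (its x) x 120 (its y) x 45 mm, loose on the jig's plate between guide and fence, divided into 3 x 2 cells. Walls, dividers and floor 4 mm thick; divider tops 39 mm, outer walls 45 mm above its underside; the floor of the cells lies 4 mm above its underside. Origin: centre of the underside. Cells are 54 x 54 mm, centred at x = -58, 0, +58 and y = -29, +29 mm. Flush with the fence its origin is at jig y = -60 mm. Mass about 0.55 kg.
- pin0: Steel flanged pivot pin standing on the bench on its flange (may be absent; 4 to 6 are there, all alike): flange 38 mm in diameter and 12 mm thick, boss 24 mm to a height of 22 mm, then a plain shank 12 mm in diameter up to 92 mm. Mass about 0.18 kg. Origin: centre of the flange's underside; z along the shank.
- pin1: A flanged pivot pin like pin0 (may be absent).
- pin2: A flanged pivot pin like pin0 (may be absent).
- pin3: A flanged pivot pin like pin0 (may be absent).
- pin4: A flanged pivot pin like pin0 (may be absent).
- pin5: A flanged pivot pin like pin0 (may be absent).
- bracket0: Black moulded bracket with a steel bush at each end, 170 mm long, lying beyond the pins; not to be disturbed. Origin: centre of its underside.
- bin: White open bin of screws, 110 x 90 x 55 mm; not to be disturbed. Origin: centre of its underside.
- driver: Screwdriver with a grey handle, 200 mm long, lying beyond the jig; not to be disturbed.
There are look-alikes about, which are no part of the job. Of the things shaped like the tray, the grey one is meant. What is shaped like the pin4 but orange is not meant.

How it is judged:
By the outcome, as a careful person would: the job done as asked, in the order asked, and still so for the second after the job is handed in, with the robot touching nothing.
Of pin0, pin1, pin2, pin3, pin4, pin5 only 4 to 6 are there at a start; the rules pass over those that are not, and their reading is None.
At some moment in a run one of pin0, pin1, pin2, pin3, pin4, pin5 may be knocked a few centimetres aside while the robot is not near it.
It also fails if it takes over 210 s, if anything falls off the work surface, if the arm or the gripper's body presses on something with over 40 N, if the wrist force passes 120 N, or if a joint passes its speed limit or range.

## Working session

There is one attempt and no reset: what is moved stays moved. The work goes in short steps, Python scripts to look and compute and a tool call to move; the robot and the scene stay as the last step left them, time stands still between calls to the robot, and variables do not carry over. Pictures are saved under pics/ and viewed, at most 14 in all, crops included, and the job is handed in when it is done.

Besides the shell and the picture viewer there is one more tool, called as name(argument=value, ...), one argument or row to a line, values as JSON. apply_moves: Moves the arm, as the interface text tells. Its arguments: {"type":"object","properties":{"deltas":{"type":"array"},"grip_force":{"type":"number"}},"required":["deltas"]}

```bash
mkdir -p pics; ls
python3 - <<'E'
from workcell import env,cams
import cv2
for n in("scene","top","wrist"):
    cv2.imwrite(f"pics/{n}0.png",cams.grab_frame(n)); print(n,cams.get_calibration(n))
print(env.state())
a=cv2.imread("pics/scene0.png");b=cv2.imread("pics/top0.png")
E
```

```text
pics
scene {'mtx': array([[353.92425967,   0.        , 252.8483224 ],
       [  0.        , 353.92425967, 192.63786961],
       [  0.        ,   0.        ,   1.        ]]), 'k1': -0.0624693490315554, 'eye': array([1116.78819465,  327.10347165,  793.5206749 ]), 'attitude': array([-137.39644639,   -0.38665269,  120.99686867])}
top {'mtx': array([[468.93490368,   0.        , 259.08892608],
       [  0.        , 468.93490368, 196.10331246],
       [  0.        ,   0.        ,   1.        ]]), 'k1': -0.04469682856721412, 'eye': array([ 234.96507344,   -5.4960269 , 1714.28140106]), 'attitude': array([-168.97615004,    0.52430195,  -89.23192908])}
wrist {'mtx': array([[324.03315636,   0.        , 256.93833858],
       [  0.        , 324.03315636, 188.13414577],
       [  0.        ,   0.        ,   1.        ]]), 'k1': -0.09489318982529368, 'tool_from_camera': array([[ 6.49654857e-04, -9.59799592e-01, -2.80685449e-01,
         8.00031807e+01],
       [ 9.99999778e-01,  6.66009850e-04,  3.71188818e-05,
         4.78527552e-01],
       [ 1.51312586e-04, -2.80685410e-01,  9.59799811e-01,
        -2.05492902e+02],
       [ 0.00000000e+00,  0.00000000e+00,  0.00000000e+00,
         1.00000000e+00]])}
{'time_s': 0.15, 'qpos': array([ 7.44268256e+01,  1.83432625e+01,  8.96903800e+01, -1.38686333e-03,
        7.20470864e+01, -1.14627748e+00]), 'qvel': array([-0.05105041, -0.09080249, -0.23976359,  0.04791926, -0.10222094,
        0.09864029]), 'effort': array([-3.08771905e-04, -4.12773836e+01, -2.32157582e+01,  7.27625750e-02,
        4.33922885e-02, -1.08338268e-04]), 'ee_pos': array([143.1486317 , 556.43282355, 178.31291831]), 'ee_rot': array([-1.79919261e+02, -2.96510608e-04,  1.65573531e+02]), 'force': array([0.25040059, 0.15715089, 0.55913691]), 'torque': array([-0.01678173, -0.04303831, -0.01581158]), 'gripper_force': 0.0, 'gripper_width': 91.02986690786828}
```

View pics/top0.png

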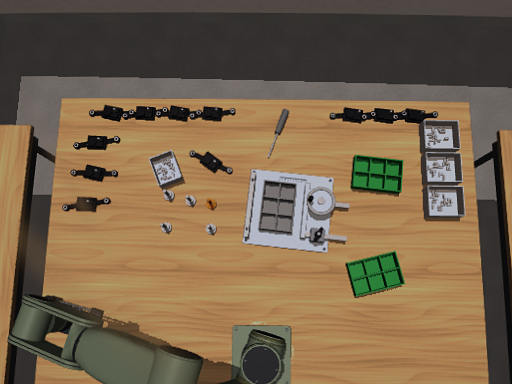

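View pics/scene0.png

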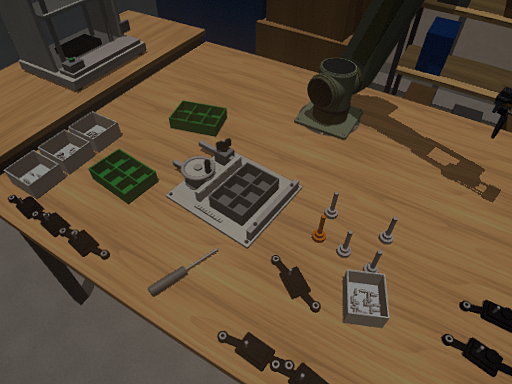

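Top view: jig at about (290,210) and grey tray at (278,205). The green trays at (377,174) and (376,273) are look-alikes. Steel pins stand at (168,196), (190,201), (166,228) and (211,229). The shape at (211,204) is orange, so it is not meant. The scene view shows the same four steel pins, at (333,205), (388,230), (345,242) and (373,262), and the orange one at (320,230). I'll enlarge both views.

```bash
cat > h.py <<'E'
import numpy as np, cv2
from scipy.spatial.transform import Rotation as R
from workcell import env,cams
def rot(rpy): return R.from_euler('xyz',rpy,degrees=True).as_matrix()
def cam(n,pose=None):
    c=cams.get_calibration(n)
    if n!='wrist': return c,rot(c['attitude']),np.array(c['eye'])
    p,r=pose; T=c['tool_from_camera']; Rt=rot(r)
    return c,Rt@T[:3,:3],Rt@T[:3,3]+p
def ray(n,uv,pose=None):
    c,A,e=cam(n,pose); K=c['mtx']
    d=np.array([(uv[0]-K[0,2])/K[0,0],(uv[1]-K[1,2])/K[1,1]]); s=d.copy()
    for _ in range(10): s=d/(1+c['k1']*(s@s))
    v=A@np.array([*s,1]); return e,v/np.linalg.norm(v)
def proj(n,P,pose=None):
    c,A,e=cam(n,pose); p=A.T@(np.array(P,float)-e); s=p[:2]/p[2]; s=s*(1+c['k1']*(s@s)); K=c['mtx']
    return np.array([K[0,0]*s[0]+K[0,2],K[1,1]*s[1]+K[1,2]])
def onz(n,uv,z,pose=None):
    e,v=ray(n,uv,pose); return e+v*(z-e[2])/v[2]
def tri(obs):
    M=np.zeros((3,3));b=np.zeros(3);rs=[ray(*o) for o in obs]
    for e,v in rs:
        P=np.eye(3)-np.outer(v,v);M+=P;b+=P@e
    X=np.linalg.solve(M,b); return X,max(np.linalg.norm(np.cross(v,X-e)) for e,v in rs)
def crop(img,x0,y0,w,h,s): return cv2.resize(img[y0:y0+h,x0:x0+w],None,fx=s,fy=s,interpolation=cv2.INTER_CUBIC)
E
python3 - <<'E'
from h import *
a=cv2.imread("pics/top0.png");b=cv2.imread("pics/scene0.png")
t=crop(a,150,160,200,100,4)
cv2.imwrite("pics/c_top.png",t)
cv2.imwrite("pics/c_sc.png",crop(b,160,130,240,150,3.3333))
print(onz("top",(262,365),0),onz("scene",(340,110),0), onz("top",(211,229),0))
E
```

```text
[-33.26848423  -3.59139189   0.        ] [-67.52916934  21.08701632   0.        ] [443.30902184 189.99268356   0.        ]
```

View pics/c_top.png

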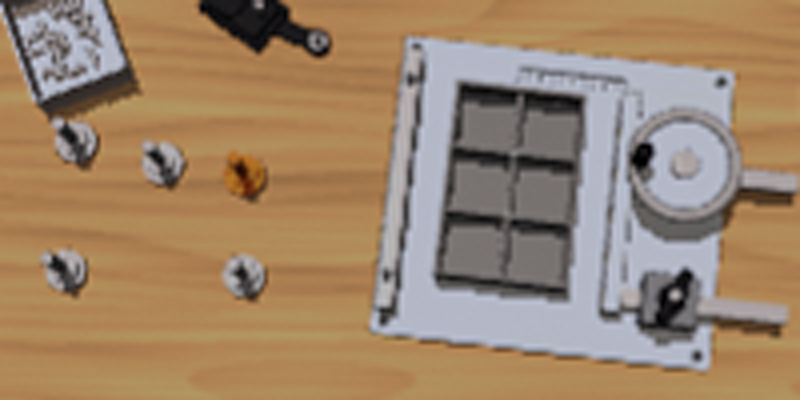

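View pics/c_sc.png

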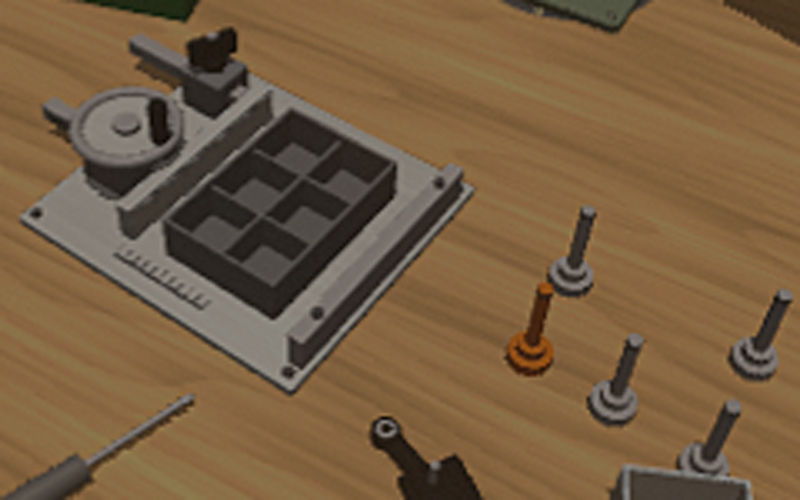

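```bash
cat > fit.py <<'E'
from h import *
from scipy.optimize import least_squares
T=lambda x,y:(150+x/4,160+y/4)
S=lambda x,y:(160+x*.3,130+y*.3)
obs=[("top",T(405,38),(140,20,10)),("top",T(735,72),(140,-290,10)),("top",T(708,370),(-140,-290,10)),("top",T(370,335),(-140,20,10)),
("scene",S(285,392),(140,20,10)),("scene",S(474,187),(-140,20,10)),("scene",S(22,218),(140,-290,10))]
def J(p,P): c,s=np.cos(p[2]),np.sin(p[2]); return np.array([p[0]+c*P[0]-s*P[1],p[1]+s*P[0]+c*P[1],p[3]+P[2]])
f=lambda p:np.concatenate([proj(n,J(p,P))-uv for n,uv,P in obs])
r=least_squares(f,[500,100,0,0],x_scale=[1,1,.01,1])
print(r.x,np.degrees(r.x[2]),r.fun.round(1))
p=r.x
print("wheel",J(p,(35,-245,0)),"clamp",J(p,(-85,-245,0)))
e=onz("top",T(642,148),118)
print("handle top",e, tri([("top",T(642,150)),("scene",S(155,100))]))
# pin tops
P=[(("top",T(64,127)),("scene",S(733,407))),(("top",T(152,148)),("scene",S(635,342))),(("top",T(234,262)),("scene",S(588,212))),(("top",T(51,258)),("scene",S(784,296)))]
for q in P: print("pin",tri(q))
E
python3 fit.py
```

```text
[ 5.28498085e+02  3.96907405e+01 -1.01489427e-01 -6.04277753e+00] -5.814915859871636 [ 0.  -0.1 -0.2  0.5 -0.   0.6 -0.3 -0.3  1.1 -0.1 -0.4  0.5 -1.6 -0.2]
wheel [ 538.49574124 -207.5946146    -6.04277753] clamp [ 419.1132172  -195.43677957   -6.04277753]
handle top [ 544.63492443 -164.91012906  118.        ] (array([ 542.92456403, -165.10936764,  118.61826551]), np.float64(0.31894397426208476))
pin (array([563.72202134, 349.47542823,  83.99729831]), np.float64(4.038636079487797))
pin (array([545.48283202, 268.99887272,  84.12480752]), np.float64(3.1157228258129925))
pin (array([444.22004915, 190.9609133 ,  88.4838353 ]), np.float64(1.967462674840069))
pin (array([445.96077668, 353.51768524,  86.74948837]), np.float64(3.187311266677582))
```

Each pin top measures 84–88 mm high (92 expected), the jig fits to about 1 px, and the handle top comes out at 118 mm, so the measurements hold together. Next I go above the jig for a wrist view, with the tool x along jig −x and the tool y along jig +y.

apply_moves(
  deltas=[
    [0,0,-0.03,-0.075,0],
    [0,0,-0.06,-0.15,0],
    [0,0,-0.06,-0.15,0],
  ],
)

```text
time_s: 0.45
ee_pos: [143.8, 559.1, 243.1]
ee_rot: [179.5, 0.1, 174.2]
force: [0.6, 0.9, -0.1]
gripper_width: 70.2
gripper_force: 0.0
```

apply_moves(
  deltas=[
    [-0.02,-0.032,0,0,0],
    [-0.04,-0.064,0,0,0],
    [-0.06,-0.096,0,0,0],
    [-0.08,-0.128,0,0,0],
    [-0.1,-0.16,0,0,0],
  ],
)

```text
time_s: 0.95
ee_pos: [226.6, 385.7, 238.1]
ee_rot: [-179.9, -0.0, 174.2]
force: [0.4, 0.5, 1.2]
gripper_width: 45.7
gripper_force: 0.0
```

apply_moves(
  deltas=[
    [-0.02,-0.032,0,0,-0.5],
    [-0.04,-0.064,0,0,-0.5],
    [-0.06,-0.096,0,0,-0.5],
    [-0.08,-0.128,0,0,-0.5],
    [-0.1,-0.16,0,0,-0.5],
  ],
)

```text
time_s: 1.45
ee_pos: [309.6, 216.5, 238.2]
ee_rot: [-180.0, -0.0, 174.2]
force: [-0.1, 0.9, -0.2]
gripper_width: 23.0
gripper_force: 0.0
```

apply_moves(
  deltas=[
    [-0.02,-0.032,0,0,-0.5],
    [-0.04,-0.064,0,0,-0.5],
    [-0.06,-0.096,0,0,-0.5],
    [-0.08,-0.128,0,0,-0.5],
    [-0.1,-0.16,0,0,-0.5],
  ],
)

```text
time_s: 1.95
ee_pos: [392.8, 47.3, 238.2]
ee_rot: [180.0, -0.1, 174.1]
force: [0.7, 0.7, 0.2]
gripper_width: 22.7
gripper_force: 0.0
```

apply_moves(
  deltas=[
    [-0.02,-0.032,0,0,-0.5],
    [-0.04,-0.064,0,0,-0.5],
    [-0.06,-0.096,0,0,-0.5],
    [-0.08,-0.128,0,0,-0.5],
    [-0.1,-0.16,0,0,-0.5],
    [-0.1,-0.16,0,0,-0.5],
  ],
)

```text
schema error: expected 1 to 5 rows
```

Run:
```python
from h import *
s=env.state();print(s['time_s'],s['ee_pos'],s['ee_rot'],s['gripper_width'],s['force'])
im=cams.grab_frame('wrist');cv2.imwrite('pics/w1.png',im);np.save('w1.npy',np.array([s['ee_pos'],s['ee_rot']]))
cv2.imwrite('pics/w1b.png',cv2.resize(im,None,fx=1.5625,fy=1.5625,interpolation=cv2.INTER_CUBIC))
```

```text
1.95 [392.83977861  47.30478558 238.22851253] [ 1.79997407e+02 -5.44825008e-02  1.74118597e+02] 22.71114909497799 [0.70077864 0.70113815 0.22886717]
```

View pics/w1b.png

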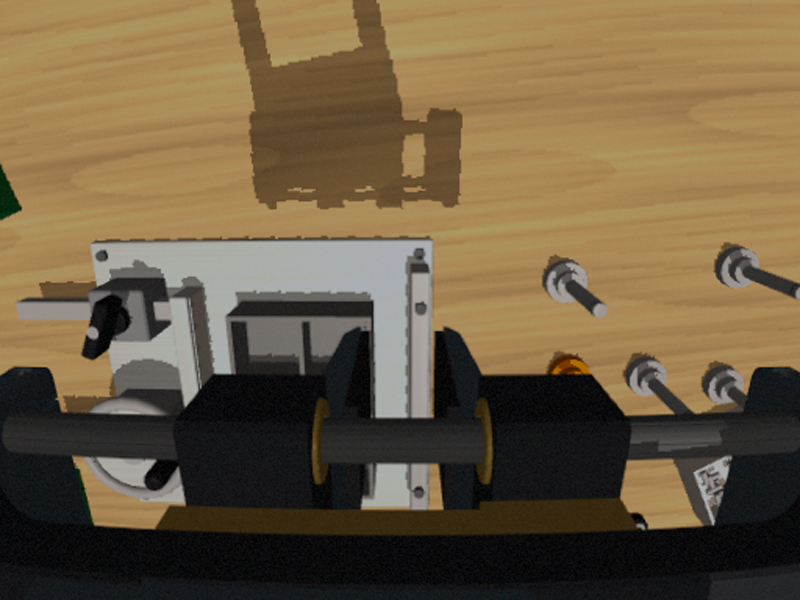

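The fifth call was refused because it had 6 rows. The wrist view (800×600) shows the plate at (93–432, 240+), the clamp wing at (103,325) and the pins at right, but the gripper hides the lower half. I'll move farther out along jig +x to clear it.

apply_moves(
  deltas=[
    [-0.04,-0.03,0,0,-0.4],
    [-0.08,-0.06,0,0,-0.4],
    [-0.12,-0.09,0,0,-0.4],
    [-0.16,-0.12,0,0,-0.4],
    [-0.2,-0.15,0,0,-0.4],
  ],
)

```text
time_s: 2.5
ee_pos: [577.5, -121.9, 237.9]
ee_rot: [180.0, -0.1, 174.1]
force: [0.1, 0.7, -0.3]
gripper_width: 27.5
gripper_force: 0.0
```

apply_moves(
  deltas=[
    [-0.01,0,0,0,-0.4],
    [-0.01,0,0,0,-0.4],
  ],
)

```text
time_s: 2.7
ee_pos: [587.1, -121.9, 236.9]
ee_rot: [179.9, -0.2, 174.1]
force: [-0.1, 0.3, -0.5]
gripper_width: 27.3
gripper_force: 0.0
```

Run:
```python
from h import *
s=env.state();print(s['time_s'],s['ee_pos'],s['ee_rot'],s['gripper_width'],s['force'])
im=cams.grab_frame('wrist');cv2.imwrite('pics/w2.png',im);np.save('w2.npy',np.array([s['ee_pos'],s['ee_rot']]))
cv2.imwrite('pics/w2b.png',crop(im,0,0,512,260,1.5625))
```

```text
2.7 [ 587.07963919 -121.93312244  236.93134704] [ 1.79947639e+02 -1.65029917e-01  1.74076791e+02] 27.285415873262437 [-0.05365509  0.29082629 -0.50757398]
```

View pics/w2b.png

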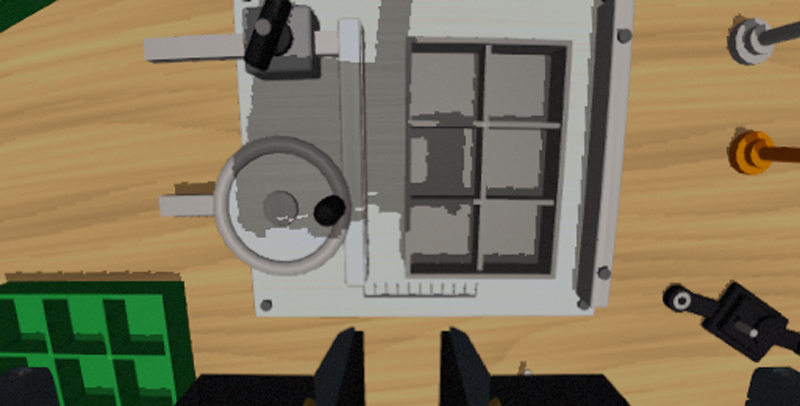

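```bash
cat > fit2.py <<'E'
from h import *
from scipy.optimize import least_squares
w1=np.load('w1.npy');w2=np.load('w2.npy');k=1.5625
q=lambda x,y:(x/k,y/k)
obs=[(w1,q(93,241),(-140,-290,10)),(w1,q(432,239),(-140,20,10)),(w2,q(257,316),(140,-290,10)),(w2,q(592,315),(140,20,10))]
def J(p,P): c,s=np.cos(p[2]),np.sin(p[2]); return np.array([p[0]+c*P[0]-s*P[1],p[1]+s*P[0]+c*P[1],p[3]+P[2]])
def Ji(p,X): c,s=np.cos(p[2]),np.sin(p[2]); d=X-np.array([p[0],p[1],p[3]]); return np.array([c*d[0]+s*d[1],-s*d[0]+c*d[1],d[2]])
f=lambda p:np.concatenate([proj('wrist',J(p,P),w)-uv for w,uv,P in obs])
r=least_squares(f,[528,40,-.1,0],x_scale=[1,1,.01,1]); p=r.x
np.save('jig.npy',p)
if __name__=='__main__':
    print(p,np.degrees(p[2]),r.fun.round(1))
    g=lambda uv,z:Ji(p,onz('wrist',q(*uv),z,w2)).round(1)
    print('hub z72',g((282,208),75),'handle z118',g((329,208),118))
    print('wing',g((272,2),93),g((258,68),93),'dot',g((262,27),93))
    print('handle tri',Ji(p,tri([('wrist',q(329,208),w2),("top",(150+642/4,160+150/4))])[0]), 'dot tri',Ji(p,tri([('wrist',q(262,27),w2),('wrist',q(93,333),w1)])[0]))
    for c in [(407,38),(571,41),(555,278),(405,272)]: print('tray',g(c,55))
    print('guide',g((362,24),50),g((365,280),50))
    print('dot pix pred',proj('wrist',J(p,(-85,-245,95)),w1)*k,proj('wrist',J(p,(-85,-245,95)),w2)*k)
    print('fence top edge',g((612,0),48),g((582,300),48))
E
python3 fit2.py
```

```text
[ 5.31323673e+02  4.14983515e+01 -9.97423729e-02 -6.94799865e+00] -5.7148170078952205 [-0.1  0.5  0.4  0.  -0.1 -0.2 -0.2 -0.3]
hub z72 [  33.5 -243.    81.9] handle z118 [  29.  -202.6  124.9]
wing [-100.7 -238.5   99.9] [ -60.3 -249.7   99.9] dot [ -85.6 -245.7   99.9]
handle tri [  28.29702274 -201.85084682  139.02738682] dot tri [ -85.34166059 -245.29386167   99.86610505]
tray [ -84.9 -152.    61.9]
tray [-84.6 -33.9  61.9]
tray [ 91.7 -34.   61.9]
tray [  86.6 -153.6   61.9]
guide [ -95.7 -184.2   56.9] [  94.3 -185.7   56.9]
dot pix pred [ 96.25221337 330.95487456] [265.11031893  29.69269367]
fence top edge [-115.9   -2.4   54.9] [112.3  -7.6  54.9]
```

The fit agrees with the given sizes: the wing-dot triangulates to jig (−85,−245) at z 93, the tray measures 176×118, the guide is at −185, and the handle sits 83° round (wheel ≈ 1.45 rad). About 11 rad is left to turn. Going to the handle now.

apply_moves(
  deltas=[
    [0.02,-0.024,0,0,0],
    [0.0426,-0.0473,0,0,0],
    [0.0426,-0.0473,0.05,0,0],
    [0.0426,-0.0473,0.1,0,0],
    [0.0426,-0.0473,0.1,0,0],
  ],
)

```text
time_s: 3.25
ee_pos: [532.6, -161.2, 133.3]
ee_rot: [179.8, -0.8, 174.2]
force: [-0.1, 0.5, 0.4]
gripper_width: 45.7
gripper_force: 0.0
```

Run:
```python
from h import *
s=env.state();print(s['time_s'],s['ee_pos'],s['ee_rot'],s['gripper_width'],s['force'])
im=cams.grab_frame('wrist');cv2.imwrite('pics/w3.png',crop(im,60,20,400,300,2));np.save('w3.npy',np.array([s['ee_pos'],s['ee_rot']]))
```

```text
3.25 [ 532.59485794 -161.24703125  133.33489971] [179.79690565  -0.84098421 174.21285306] 45.7480636490122 [-0.12829283  0.51830999  0.42305501]
```

View pics/w3.png

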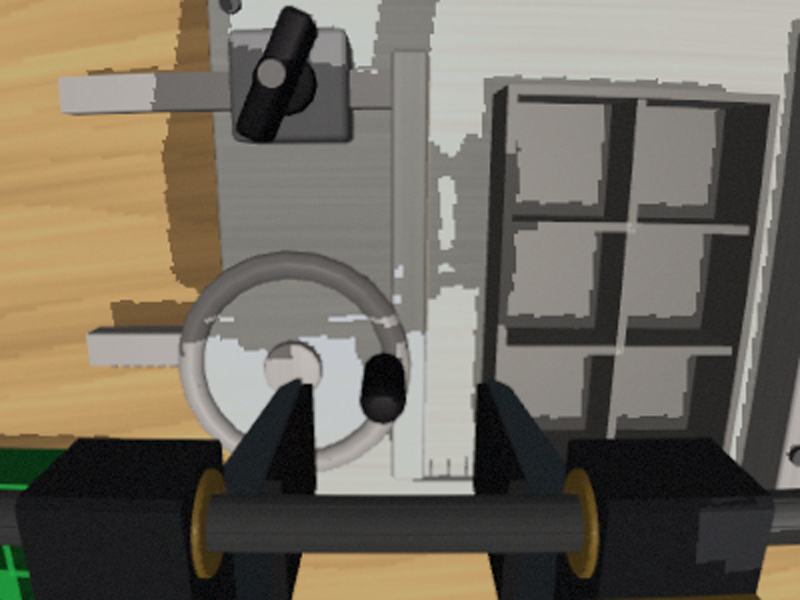

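The handle top is at (382,402) in this crop and the fingertips straddle x≈393. I'll refine the handle, hub and wing from this nearer view.

Run:
```python
from fit2 import *
w3=np.load('w3.npy');u=lambda x,y:(60+x/2,20+y/2)
g=lambda uv,z:Ji(p,onz('wrist',u(*uv),z,w3)).round(1)
print('handle',g((382,402),118),tri([('wrist',u(382,402),w3),('wrist',q(329,208),w2)]))
print('hub',g((293,366),75),'rim c',g((295,360),70))
print('wing ends',g((297,12),93),g((255,138),93),'c',g((272,73),95))
print('TCP',Ji(p,w3[0]))
```

```text
handle [  30.9 -205.3  124.9] (array([ 540.40110386, -164.2962371 ,  119.54500523]), np.float64(1.618969015334621))
hub [  31.  -244.3   81.9] rim c [  29.9 -244.1   76.9]
wing ends [-106.9 -235.3   99.9] [ -63.1 -252.1   99.9] c [ -85.8 -244.6  101.9]
TCP [  21.45225083 -201.61014783  140.28470182]
```

apply_moves(
  deltas=[
    [-0.001,-0.001,0.02,0,0],
    [-0.001,-0.001,0.04,0,0],
    [-0.001,-0.001,0.053,0,0],
    [-0.001,-0.001,0.053,0,0],
    [-0.001,-0.001,0.053,0,0],
  ],
)

```text
time_s: 3.8
ee_pos: [541.4, -165.5, 87.6]
ee_rot: [-180.0, 0.2, 174.2]
force: [0.8, -0.1, 0.5]
gripper_width: 46.1
gripper_force: 0.0
```

apply_moves(
  deltas=[
    [0,0,0,0,-1],
    [0,0,0,0,-1],
    [0,0,0,0,-1],
    [0,0,0,0,-1],
    [0,0,0,0,-1],
  ],
  grip_force=20,
)

```text
time_s: 4.3
ee_pos: [540.3, -165.5, 86.0]
ee_rot: [180.0, 0.0, 174.2]
force: [-0.2, 0.3, 0.9]
gripper_width: 8.7
gripper_force: 0.0
```

apply_moves(
  deltas=[
    [0,0,0,0,-1],
    [0,0,0,0,-1],
  ],
)

```text
time_s: 4.5
ee_pos: [540.3, -165.5, 85.9]
ee_rot: [180.0, -0.0, 174.2]
force: [0.9, 0.1, 0.3]
gripper_width: 0.1
gripper_force: 0.0
```

The fingers closed on nothing, so I take another look.

Run:
```python
from h import *
im=cams.grab_frame('wrist');a=crop(im,100,80,330,250,2.4)[:600,:800]
cv2.imwrite('pics/w4.png',a)
cv2.imwrite('pics/s4.png',cams.grab_frame('scene'))
```

```text
(no output)
```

View pics/w4.png

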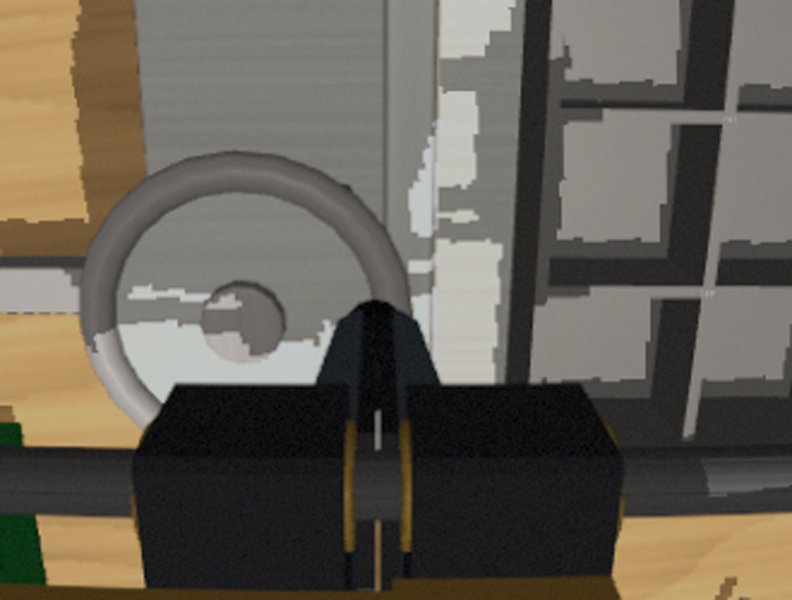

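Run:
```python
from h import *
a=cv2.imread('pics/s4.png'); cv2.imwrite('pics/s4c.png',crop(a,150,100,130,100,6))
```

```text
(no output)
```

View pics/s4c.png

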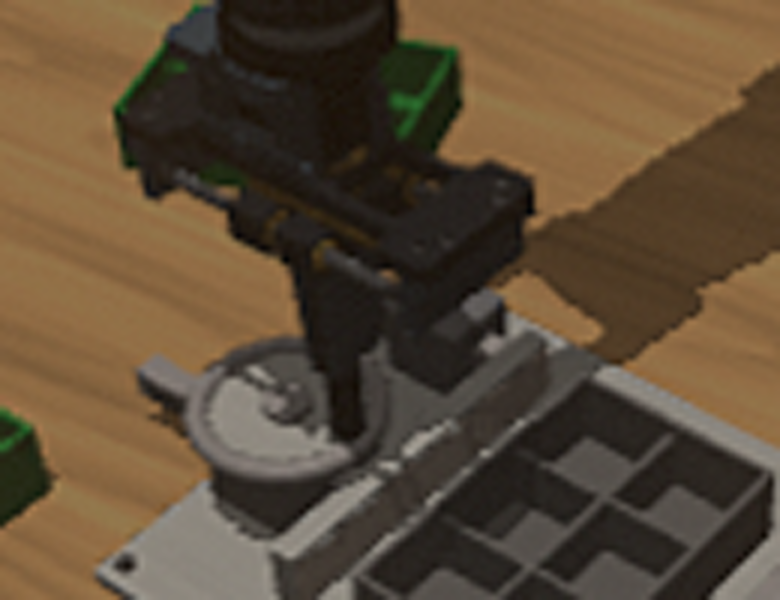

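apply_moves(
  deltas=[
    [0,0,-0.02,0,-1],
    [0,0,-0.05,0,-1],
    [-0.04,0,-0.1,0,0],
    [-0.08,0,-0.12,0,0],
    [-0.08,0,-0.12,0,0],
  ],
)

```text
time_s: 5.1
ee_pos: [625.4, -174.5, 209.7]
ee_rot: [-179.9, 0.6, 174.2]
force: [-0.2, 0.9, 0.0]
gripper_width: 21.5
gripper_force: 0.0
```

apply_moves(
  deltas=[
    [0,0,0,0,0],
    [0,0,0,0,0],
  ],
)

```text
time_s: 5.3
ee_pos: [618.2, -173.3, 204.3]
ee_rot: [180.0, -0.2, 174.2]
force: [-0.7, 0.3, -0.1]
gripper_width: 37.3
gripper_force: 0.0
```

```bash
cat > wh.py <<'E'
from fit2 import *
def wheel(im,w,c=(32,-244),pr=True):
    out=[]
    g=cv2.GaussianBlur(im.max(2),(3,3),0)
    for t in range(0,360,4):
        a=np.radians(t); v=[]
        for z in range(84,119,4):
            uv=proj('wrist',J(p,(c[0]-40*np.cos(a),c[1]+40*np.sin(a),z+6.9)),w)
            i,j=np.round(uv).astype(int)
            v.append(g[j,i] if 0<=j<384 and 0<=i<512 else 255)
        out.append((np.mean(v),t))
    return sorted(out)[:5]
E
python3 - <<'E'
from wh import *
s=env.state();w=np.array([s['ee_pos'],s['ee_rot']]);im=cams.grab_frame('wrist');cv2.imwrite('pics/w5.png',im)
np.save('w5.npy',w)
print(w,s['gripper_width'],Ji(p,w[0]),wheel(im,w)); 
print(wheel(cv2.imread('pics/w2.png'),w2))
cv2.imwrite('pics/w5c.png',crop(im,0,0,512,300,1.5))
E
```

```text
[[ 6.18165023e+02 -1.73250238e+02  2.04263873e+02]
 [ 1.79958165e+02 -2.28233377e-01  1.74166538e+02]] 37.262781797963655 [ 107.79327795 -205.03374664  211.21206851] [(np.float64(15.333333333333334), 100), (np.float64(20.0), 96), (np.float64(21.333333333333332), 80), (np.float64(21.333333333333332), 92), (np.float64(22.0), 84)]
[(np.float64(8.444444444444445), 80), (np.float64(12.333333333333334), 84), (np.float64(14.444444444444445), 100), (np.float64(15.444444444444445), 88), (np.float64(15.666666666666666), 96)]
```

View pics/w5c.png

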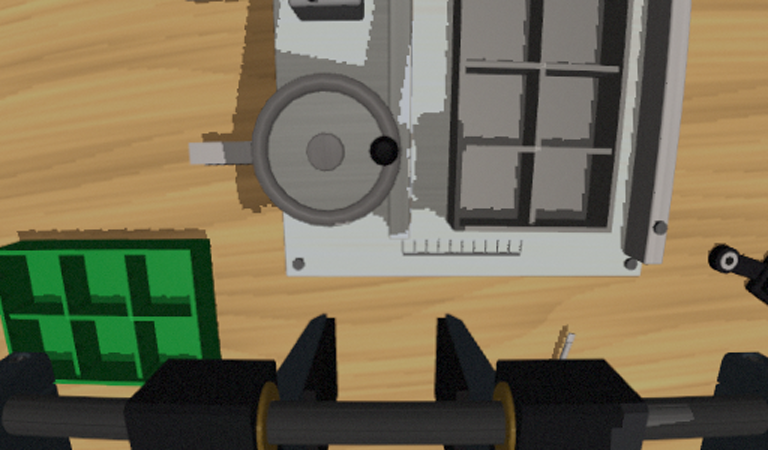

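Run:
```python
from wh import *
w3=np.load('w3.npy');w5=np.load('w5.npy')
u3=(60+382/2,20+402/2);u5=(384/1.5,151/1.5);h5=(325/1.5,152/1.5)
print('handle on 118',Ji(p,onz('wrist',u5,118,w5)),'hub',Ji(p,onz('wrist',h5,75,w5)), Ji(p,onz('wrist',(325/1.5,148/1.5),72,w5)))
print('w2-w3',tri([('wrist',u3,w3),('wrist',q(329,208),w2)]))
print('w2-w5',tri([('wrist',u5,w5),('wrist',q(329,208),w2)]))
print('hub tri w2 w5 w3',tri([('wrist',h5,w5),('wrist',q(282,208),w2),('wrist',(60+293/2,20+366/2),w3)]))
print('corners', [Ji(p,onz('wrist',(x/1.5,y/1.5),10,w5)).round(1) for x,y in((288,276),(639,275))])
```

```text
handle on 118 [  33.0904709  -205.13577557  124.94829479] hub [  34.20957105 -244.83667288   81.94829479] [  31.6106238  -245.12047303   78.94829479]
w2-w3 (array([ 540.40012072, -164.29585186,  119.54620568]), np.float64(1.619036674165216))
w2-w5 (array([ 543.37710496, -166.47270197,   92.10971288]), np.float64(0.9489934217562884))
hub tri w2 w5 w3 (array([ 541.2748907 , -206.68845613,   63.86217756]), np.float64(0.36789705274537027))
corners [array([ 138.3, -287.8,   16.9]), array([137.7,  18. ,  16.9])]
```

Run:
```python
from wh import *
tcp=np.array([540.3,-165.5,86.])
C=lambda P:((proj('scene',P)-[150,100])*6).round()
print('tcp',C(tcp),'tcp+60',C(tcp+[0,0,60]))
for z in (72,95,118): print('handle',z,C(np.append(J(p,(32,-205,0))[:2],z)))
for t in range(0,360,45):
    print(t,C(np.append(J(p,(34-50*np.cos(np.radians(t)),-244+50*np.sin(np.radians(t)),0))[:2],72)))
# scene0 handle in s4c coordinates
S=lambda x,y:(((160+x*.3)-150)*6,((130+y*.3)-100)*6)
print('scene0 handle top, bottom',S(155,100),S(163,143),'rim left/right',S(70,125),S(186,125))
```

```text
tcp [348. 407.] tcp+60 [337. 313.]
handle 72 [347. 431.]
handle 95 [343. 396.]
handle 118 [339. 360.]
0 [353. 346.]
45 [387. 390.]
90 [362. 442.]
135 [290. 471.]
180 [215. 457.]
225 [184. 409.]
270 [213. 359.]
315 [282. 333.]
scene0 handle top, bottom (339.0, 360.0) (353.40000000000003, 437.40000000000003) rim left/right (186.0, 405.0) (394.80000000000007, 405.0)
```

Geometry puts the tip right at the handle, yet the fingers closed fully. I'll go down again, 6 mm deeper, and look before closing.

apply_moves(
  deltas=[
    [0.04,0,0.02,0,0],
    [0.077,0,0.04,0,0],
    [0.077,0,0.08,0,0],
    [0.077,0,0.12,0,0],
    [0.077,0,0.124,0,0],
  ],
)

```text
time_s: 5.85
ee_pos: [537.3, -164.2, 77.0]
ee_rot: [179.8, -0.7, 174.1]
force: [-0.7, 0.2, -0.7]
gripper_width: 45.8
gripper_force: 0.0
```

apply_moves(
  deltas=[
    [0,0,0,0,0],
    [0,0,0,0,0],
    [0,0,0,0,0],
  ],
)

```text
time_s: 6.15
ee_pos: [544.7, -166.3, 83.9]
ee_rot: [-180.0, 0.2, 174.2]
force: [-0.4, -0.3, -0.1]
gripper_width: 45.3
gripper_force: 0.0
```

Run:
```python
from h import *
im=cams.grab_frame('wrist');cv2.imwrite('pics/w6.png',crop(im,100,80,330,250,2.4)[:600])
cv2.imwrite('pics/s6.png',cams.grab_frame('scene'))
```

View pics/w6.png

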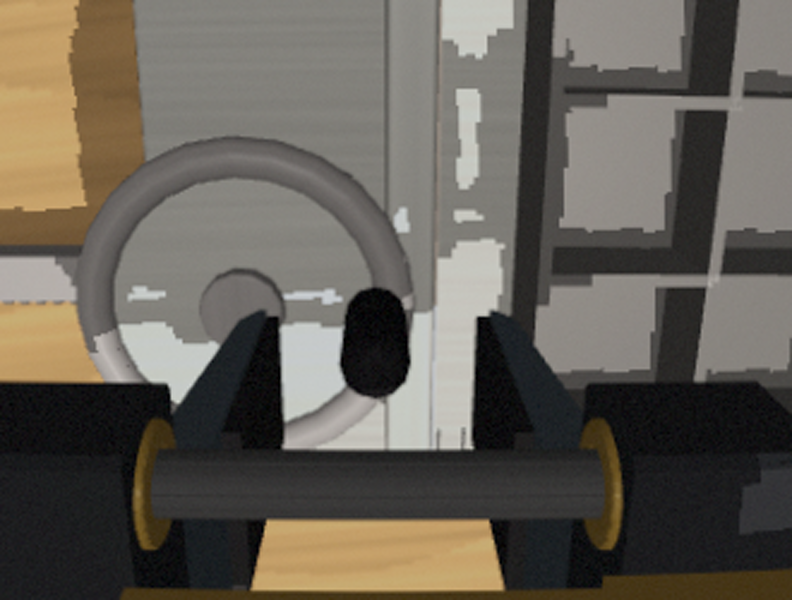

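The handle, top at (375,360), stands squarely between the fingers. Closing in stages.

apply_moves(
  deltas=[
    [0,0,0,0,-0.6],
    [0,0,0,0,-0.6],
    [0,0,0,0,-0.6],
    [0,0,0,0,-0.6],
    [0,0,0,0,-0.6],
  ],
  grip_force=20,
)

```text
time_s: 6.75
ee_pos: [543.3, -166.2, 81.9]
ee_rot: [-180.0, 0.0, 174.2]
force: [0.1, -2.2, -0.1]
gripper_width: 18.1
gripper_force: 0.8
```

apply_moves(
  deltas=[
    [0,0,0,0,-0.9],
    [0,0,0,0,-0.9],
    [0,0,0,0,-0.9],
  ],
)

```text
time_s: 7.05
ee_pos: [544.3, -166.1, 83.2]
ee_rot: [-180.0, 0.2, 174.2]
force: [-0.7, -0.9, 5.9]
gripper_width: 4.3
gripper_force: 2.8
```

Run:
```python
from h import *
s=env.state();print(s['gripper_width'],s['gripper_force'],s['force'],s['ee_pos'])
im=cams.grab_frame('wrist');cv2.imwrite('pics/w7.png',crop(im,180,180,160,120,4))
```

```text
4.317025432457829 2.8195811714977026 [-0.68076225 -0.88751914  5.92422935] [ 544.31889869 -166.05706147   83.20957678]
```

View pics/w7.png

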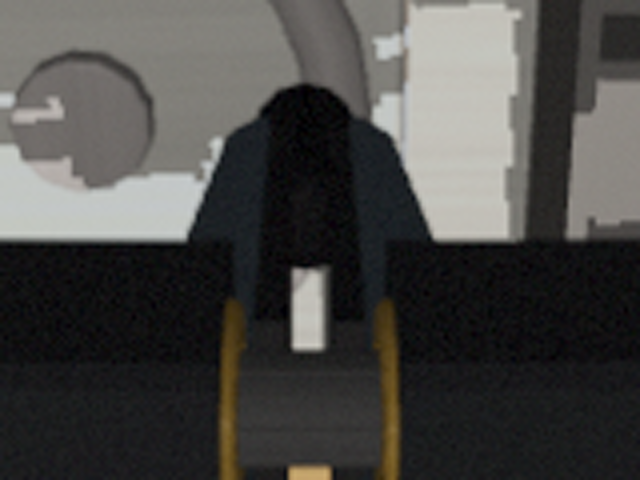

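At −0.6 the width read 18.1 with slight contact. At −0.9 the fingers seem to overlap the handle. I'll open to just under the handle's diameter and test a short tangential pull.

apply_moves(
  deltas=[
    [0,0,0,0,-0.9],
    [0,0,0,0,-0.9],
  ],
)

```text
time_s: 7.3
ee_pos: [544.3, -166.2, 83.2]
ee_rot: [-180.0, 0.2, 174.2]
force: [-0.6, -2.3, 6.0]
gripper_width: 4.7
gripper_force: 2.8
```

apply_moves(
  deltas=[
    [0,0,0,0,-0.62],
    [0,0,0,0,-0.62],
    [0,0,0,0,-0.62],
  ],
)

```text
time_s: 7.6
ee_pos: [544.4, -164.3, 83.1]
ee_rot: [179.8, 0.1, 174.1]
force: [0.6, 4.8, 5.6]
gripper_width: 17.3
gripper_force: 2.9
```

apply_moves(
  deltas=[
    [-0.005,0,0,0,-0.62],
    [-0.01,0,0,0,-0.62],
    [-0.015,0,0,0,-0.62],
    [-0.015,0,0,0,-0.62],
  ],
)

```text
time_s: 8.0
ee_pos: [559.2, -167.4, 82.7]
ee_rot: [180.0, 0.1, 174.2]
force: [-1.1, -0.1, 5.0]
gripper_width: 17.6
gripper_force: 2.7
```

Run:
```python
from h import *
s=env.state();print(s['gripper_width'],s['gripper_force'],s['force'],s['ee_pos'])
im=cams.grab_frame('wrist');cv2.imwrite('pics/w8.png',im)
for z in (80,95,118):
  for t in ((0,0),):
    print(z,proj('wrist',s['ee_pos']+np.array([0,0,z-s['ee_pos'][2]]),(s['ee_pos'],s['ee_rot'])))
g=im.max(2); 
for r in range(205,250,4): print(r,g[r,215:300:3])
```

```text
17.597555579860895 2.6813462376594543 [-1.09628755 -0.08753678  5.01376983] [ 559.15126459 -167.35797466   82.69893077]
80 [256.11666881 214.76511916]
95 [256.05728307 223.1875255 ]
118 [255.94883763 238.59812475]
205 [129 129 128 131 131 130 129 131 185  40  13  18  11  18  13  14  16  16
  24 126 127 131 181 198 197 198 198 199 198]
209 [131 132 132 131 132 123  76 118 130  14  12  22  21  23  23  20  20  13
   4 127 127 111 119 193 197 197 196 196 197]
213 [131 130 131 124  38  34  35  24  19  19  12  21  23  25  24  21  13  15
  22 166   6  23  36  35  40 190 196 197 197]
217 [127 127 127  36  38  38  39  16  16  11  20  17  21  19  21  17  20  16
  55 178  17  17  38  39  34  35 198 197 197]
221 [129 129  86  34  39  37  34  17   7 104  19  21  22  20   9  18  17  20
 185 168   9   9  34  38  33  38 150 197 195]
225 [174 156  36  37  38  38  27  10  17  90 118  13  19  22  19  15   7 188
 203 167  12  14  30  37  35  37  39 191 197]
229 [202  34  39  37  36  37  22  23  13 130 163 181 181 161 111 102 199 201
 202 167  12  18  17  39  41  37  35  37 197]
233 [113  35  36  37  35  38  12  15  10 145 183 179 166 173 197 131 200 201
 201 167  19  18  11  36  38  39  39  39 151]
237 [ 35  36  34  38  35  36  18  10  11 150 174 166 176 198 198 158 200 202
 201 155  14  17  11  34  41  35  40  37  39]
241 [ 22  37  37  37  37  29  15  12   7 135 174 197 198 197 198 156 200 202
 202 155  15  13  11  32  36  35  36  40  17]
245 [ 16  34  31  37  37  24  13  13  12 164 198 199 199 199 200 157 201 201
 201 154  14   9  15  22  35  39  37  35  22]
249 [ 12  33  37  39  38  14  16   6  17 158 192 193 194 193 194 163 199 202
 201 152  14  12  18  16  40  38  34  30  18]
```

apply_moves(
  deltas=[
    [0.013,0,-0.002,0,-0.5],
    [0.013,0,-0.002,0,-0.5],
    [0.013,0,-0.002,0,-0.5],
  ],
)

```text
time_s: 8.35
ee_pos: [544.4, -165.8, 83.6]
ee_rot: [180.0, -0.1, 174.2]
force: [1.3, 0.3, -0.1]
gripper_width: 22.8
gripper_force: 0.0
```

apply_moves(
  deltas=[
    [0,0,0,0,-0.7],
    [0,0,0,0,-0.7],
    [0,0,0,0,-0.7],
  ],
  grip_force=10,
)

```text
time_s: 8.65
ee_pos: [545.4, -166.0, 83.7]
ee_rot: [180.0, -0.0, 174.2]
force: [0.3, -0.3, 1.0]
gripper_width: 13.4
gripper_force: 0.0
```

apply_moves(
  deltas=[
    [0,0,0,0,-0.7],
    [0,0,0,0,-0.7],
    [0,0,0,0,-0.7],
  ],
  grip_force=40,
)

```text
time_s: 8.95
ee_pos: [545.3, -166.0, 83.9]
ee_rot: [180.0, -0.0, 174.2]
force: [0.9, -0.6, 0.4]
gripper_width: 13.8
gripper_force: 0.0
```

Run:
```python
from h import *
s=env.state();print(s['gripper_width'],s['gripper_force'],s['force'],s['torque'],s['ee_pos'])
im=cams.grab_frame('wrist');cv2.imwrite('pics/w9.png',im)
g=im.max(2); 
for r in range(205,254,4): print(r,g[r,215:300:3])
```

```text
13.824834816129258 0.0 [ 0.9294299  -0.63642607  0.41920783] [0.00310365 0.00551079 0.02543908] [ 545.28348662 -166.00504144   83.85282826]
205 [105 106 132 132 132 132 132 130 129 130 130  86  15  17   7  13  56 105
  97 113 130 132 184 196 198 198 198 198 199]
209 [110 101 129 129 128 129 129  89 115 129  41  12   9   2  14  12   8  37
  98 110 102 127 183 199 198 198 198 198 198]
213 [110 114 129 127 124  36  34  37  23  14   7  11   5  12  17  10   7   8
  79  16  32  39  37  58 199 198 198 198 197]
217 [104 126 128 158  59  41  37  36  15   6  10  14  11   9   9  16  20   5
  57  17  15  40  38  36  82 195 196 195 194]
221 [133 129 129 108  41  39  37  37  13  16  11  18   3   2  15   8  13   5
  33   8   6  37  36  36  36 175 197 197 197]
225 [174 202 202  36  37  35  36  33  10   9  10  10  17  16  12   8   3   9
  15  14  14  36  38  37  39  40 197 197 198]
229 [202 201 114  41  35  41  37  30  17  17  18  14  18  21  22  16  18  13
  11  15  13  33  38  35  39  42 109 199 199]
233 [202 183  39  38  39  35  35  25  18   8  11  25  24  20  22  19  19  11
  10  10  15  21  38  35  37  36  37 189 196]
237 [201  38  35  36  39  38  38  18  13  11  12  18  24  18  27  20  23  19
  11   9  13  14  39  39  38  34  37  39 197]
241 [ 19  19  22  37  32  35  37  20   8  15   8  15  19  19  20  21  16  17
 103  16   9  16  39  39  34  41  17  16  15]
245 [ 19  12  14  37  35  36  29  15  13  16  56  21  30  32  30  15  10 162
 150  12   2  12  35  39  40  36  22  20  24]
249 [ 23  16  18  34  37  36  29  16   7  13 147 181 165 136 168 134 199 202
 149  13  15  16  33  36  40  29  17  18  21]
253 [ 19  21  19  29  37  37  20  13  16  14 140 168 177 196 198 154 200 201
 149  15  20  10  21  37  36  33  13  19  16]
```

Putting the evidence together:
- With the 45.5 mm opening, the fingertips appear 80 px apart, a depth of about 183 mm. The nominal TCP depth is 220 mm.
- Contact only began at TCP z≈82, on top of the 118 mm handle.

So the real fingertips end roughly 30–35 mm above the reported TCP, and I was above the handle. I go 28 mm deeper, watching the force.

apply_moves(
  deltas=[
    [0,0,0,0,-0.1],
    [0,0,0,0,-0.1],
    [0,0,0.01,0,-0.1],
    [0,0,0.02,0,-0.1],
    [0,0,0.028,0,-0.1],
  ],
  grip_force=20,
)

```text
time_s: 9.5
ee_pos: [544.6, -165.8, 54.5]
ee_rot: [180.0, -0.1, 174.2]
force: [-0.1, -0.0, -0.4]
gripper_width: 40.8
gripper_force: 0.0
```

apply_moves(
  deltas=[
    [0,0,0,0,-0.7],
    [0,0,0,0,-0.7],
    [0,0,0,0,-0.7],
    [0,0,0,0,-1],
    [0,0,0,0,-1],
  ],
)

```text
time_s: 10.0
ee_pos: [545.6, -166.9, 56.2]
ee_rot: [-179.9, 0.1, 174.2]
force: [-0.5, -4.3, -0.9]
gripper_width: 17.8
gripper_force: 20.0
```

apply_moves(
  deltas=[
    [0,0,0,0,-1],
    [0,0,0,0,-1],
  ],
)

```text
time_s: 10.2
ee_pos: [545.6, -166.8, 56.2]
ee_rot: [-179.9, 0.1, 174.2]
force: [-0.0, -5.6, -0.3]
gripper_width: 17.3
gripper_force: 20.0
```

It is gripped: 17.5 mm at 20 N. The tip offset is confirmed. Cranking a first third of a turn, then checking the force.

apply_moves(
  deltas=[
    [-0.0163,-0.0042,0,0,-1],
    [-0.03,-0.0137,0,0,-1],
    [-0.0385,-0.028,0,0,-1],
    [-0.0406,-0.0445,0,0,-1],
    [-0.0357,-0.0604,0,0,-1],
  ],
)

```text
time_s: 10.7
ee_pos: [574.0, -227.6, 56.1]
ee_rot: [179.7, -0.2, 174.1]
force: [-3.8, 6.5, 6.4]
gripper_width: 17.3
gripper_force: 20.0
```

apply_moves(
  deltas=[
    [0,0,0,0,-1],
  ],
)

```text
time_s: 10.8
ee_pos: [572.5, -229.6, 56.2]
ee_rot: [179.9, -0.2, 174.1]
force: [-4.9, 1.1, 5.0]
gripper_width: 17.6
gripper_force: 20.0
```

apply_moves(
  deltas=[
    [0.0109,-0.0126,0,0,-1],
    [0.026,-0.0196,0,0,-1],
    [0.0426,-0.0199,0,0,-1],
    [0.0579,-0.0134,0,0,-1],
    [0.0693,-0.0012,0,0,-1],
  ],
)

```text
time_s: 11.3
ee_pos: [504.8, -225.8, 56.2]
ee_rot: [-179.8, 0.1, 174.2]
force: [-0.0, -3.3, 0.4]
gripper_width: 17.4
gripper_force: 20.0
```

apply_moves(
  deltas=[
    [0.0054,0.0157,0,0,-1],
    [0.004,0.0323,0,0,-1],
    [-0.0041,0.0468,0,0,-1],
    [-0.0174,0.0569,0,0,-1],
    [-0.0336,0.0606,0,0,-1],
  ],
)

```text
time_s: 11.8
ee_pos: [545.8, -166.7, 56.1]
ee_rot: [-179.9, -0.0, 174.3]
force: [-4.8, -10.0, 1.5]
gripper_width: 17.5
gripper_force: 20.0
```

apply_moves(
  deltas=[
    [0,0,0,0,-1],
  ],
)

```text
time_s: 11.9
ee_pos: [549.3, -167.7, 56.2]
ee_rot: [-179.9, 0.3, 174.3]
force: [1.9, -2.9, 1.9]
gripper_width: 17.3
gripper_force: 20.0
```

apply_moves(
  deltas=[
    [-0.0163,-0.0032,0,0,-1],
    [-0.03,-0.0127,0,0,-1],
    [-0.0385,-0.027,0,0,-1],
    [-0.0406,-0.0435,0,0,-1],
    [-0.0357,-0.0594,0,0,-1],
  ],
)

```text
time_s: 12.4
ee_pos: [574.1, -227.5, 56.0]
ee_rot: [179.7, -0.2, 174.1]
force: [-6.7, 7.1, 8.8]
gripper_width: 17.4
gripper_force: 20.0
```

apply_moves(
  deltas=[
    [0.0109,-0.0126,0,0,-1],
    [0.026,-0.0196,0,0,-1],
    [0.0426,-0.0199,0,0,-1],
    [0.0579,-0.0134,0,0,-1],
    [0.0693,-0.0012,0,0,-1],
  ],
)

```text
time_s: 12.9
ee_pos: [505.5, -226.9, 56.2]
ee_rot: [-179.7, 0.0, 174.2]
force: [-2.7, -5.1, 2.5]
gripper_width: 17.4
gripper_force: 20.0
```

apply_moves(
  deltas=[
    [0,0,0,0,-1],
    [0,0,0,0,-1],
  ],
)

```text
time_s: 13.1
ee_pos: [503.8, -223.6, 56.1]
ee_rot: [180.0, -0.2, 174.2]
force: [-8.0, -2.4, 7.3]
gripper_width: 17.4
gripper_force: 20.0
```

Run:
```python
from h import *
s=env.state();print(s['gripper_width'],s['force'],s['torque'],s['ee_pos'])
im=cams.grab_frame('wrist');cv2.imwrite('pics/w10.png',crop(im,100,0,400,300,2))
```

```text
17.411377477570515 [-7.97649769 -2.37063348  7.28589738] [-0.3939377   1.40288249 -0.02163315] [ 503.80066396 -223.60839263   56.11387174]
```

apply_moves(
  deltas=[
    [0.0013,0.0025,0,0,-1],
    [0.0025,0.005,0,0,-1],
    [0.0035,0.0076,0,0,-1],
    [0.0043,0.0103,0,0,-1],
    [0.0043,0.0103,0,0,-1],
  ],
)

```text
time_s: 13.65
ee_pos: [500.6, -213.5, 56.1]
ee_rot: [-179.9, -0.2, 174.2]
force: [-7.8, -3.1, 7.0]
gripper_width: 17.3
gripper_force: 20.0
```

apply_moves(
  deltas=[
    [0.0003,0.0014,0,0,-1],
    [0.0005,0.0028,0,0,-1],
    [0.0007,0.0042,0,0,-1],
    [0.0007,0.0042,0,0,-1],
  ],
)

```text
time_s: 14.05
ee_pos: [500.0, -209.1, 56.1]
ee_rot: [-180.0, -0.3, 174.2]
force: [-9.0, -3.0, 7.4]
gripper_width: 18.0
gripper_force: 20.0
```

Run:
```python
from h import *
s=env.state();print(s['gripper_width'],s['force'],s['torque'],s['ee_pos'])
im=cams.grab_frame('wrist');cv2.imwrite('pics/w10.png',crop(im,100,0,400,300,2))
im=cams.grab_frame('top');cv2.imwrite('pics/t10.png',crop(im,150,160,200,100,4))
```

```text
17.991305251263757 [-9.04128116 -3.02797408  7.39347132] [-0.44879094  1.53786739 -0.00875675] [ 500.03877814 -209.06158164   56.12018378]
```

View pics/w10.png

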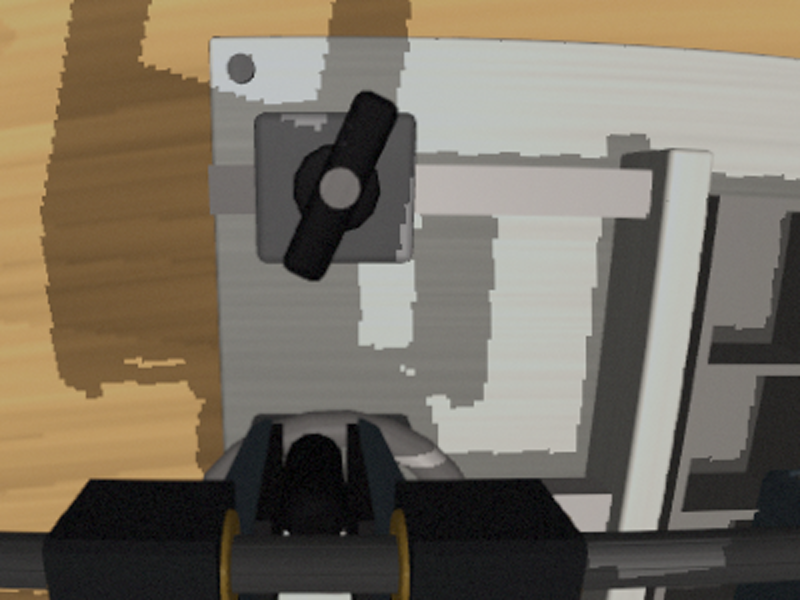

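The wheel handle is held at (320,480). The clamp wing runs (305,275)–(377,100), so clamp ≈ 0.39 rad. The guide is almost against the tray wall. I creep on until the wheel comes up hard.

apply_moves(
  deltas=[
    [0.001,0.0016,0,0,-1],
    [0.002,0.0032,0,0,-1],
    [0.0025,0.0045,0,0,-1],
    [0.0027,0.006,0,0,-1],
    [0.0027,0.006,0,0,-1],
  ],
)

```text
time_s: 14.65
ee_pos: [500.0, -204.9, 56.1]
ee_rot: [-179.8, -0.0, 174.3]
force: [-4.8, -8.9, 3.1]
gripper_width: 17.6
gripper_force: 20.0
```

apply_moves(
  deltas=[
    [0,0.001,0,0,-1],
    [0,0.002,0,0,-1],
    [0,0.003,0,0,-1],
    [0,0.003,0,0,-1],
  ],
)

```text
time_s: 15.05
ee_pos: [500.1, -204.8, 56.2]
ee_rot: [-179.5, -0.0, 174.4]
force: [-7.9, -15.9, 2.0]
gripper_width: 17.7
gripper_force: 20.0
```

Run:
```python
from h import *
s=env.state();print(s['gripper_width'],s['force'],s['torque'],s['ee_pos'])
im=cams.grab_frame('wrist');cv2.imwrite('pics/w11.png',im)
```

```text
17.66432954210549 [ -7.91472753 -15.9303709    1.9672382 ] [-2.86835877  1.24518525 -0.04689847] [ 500.0872709  -204.76427693   56.18209376]
```

The wheel is hard up: the y reading stays at −204.8 while the force climbs from 9 to 16 N. Releasing and rising.

apply_moves(
  deltas=[
    [0,-0.002,0,0,-0.3],
    [0,-0.004,0,0,-0.3],
    [0,-0.004,0,0,-0.3],
    [0,-0.004,-0.04,0,-0.3],
    [0,-0.004,-0.085,0,-0.3],
  ],
)

```text
time_s: 15.6
ee_pos: [499.1, -202.4, 140.2]
ee_rot: [179.9, -0.2, 174.2]
force: [1.2, 0.0, -0.5]
gripper_width: 32.1
gripper_force: 0.0
```

apply_moves(
  deltas=[
    [0.03,0,0,0,-0.3],
    [0.078,0,0,0.13,-0.3],
    [0.078,0,0,0.26,-0.3],
    [0.078,0,0,0.39,-0.3],
    [0.078,0,0,0.39,-0.3],
  ],
)

```text
time_s: 16.1
ee_pos: [422.6, -195.2, 141.1]
ee_rot: [179.9, 0.0, 151.8]
force: [0.3, -0.5, -0.6]
gripper_width: 32.2
gripper_force: 0.0
```

apply_moves(
  deltas=[
    [0,0,0,0,-0.3],
    [0,0,0,0,-0.3],
    [0,0,0,0,-0.3],
  ],
)

```text
time_s: 16.4
ee_pos: [422.6, -195.7, 140.8]
ee_rot: [180.0, -0.0, 151.9]
force: [0.6, 0.4, 0.0]
gripper_width: 31.9
gripper_force: 0.0
```

Run:
```python
from wh import *
s=env.state();w=np.array([s['ee_pos'],s['ee_rot']]);print(s['gripper_width'],s['force'],w,Ji(p,w[0]))
im=cams.grab_frame('wrist');cv2.imwrite('pics/w12.png',im);np.save('w12.npy',w)
A=J(p,(-85,-245,0)); 
L=w[1]*0; a=np.radians(w[1][2])
d=A[:2]-w[0][:2]; print('d tool x,y',d@[np.cos(a),np.sin(a)],d@[np.sin(a),-np.cos(a)])
print('wing pred px',[proj('wrist',np.append(J(p,(-85+r*np.cos(.39),-245-r*np.sin(.39),0))[:2],93),w).round() for r in(-25,0,25)])
g=im.max(2);c=(g<45).astype(np.uint8);n,l,st,ce=cv2.connectedComponentsWithStats(c)
for i in range(1,n):
    if st[i,4]>150: print(st[i],ce[i].round())
```

```text
31.928788201240526 [0.60232485 0.39780564 0.00665139] [[ 4.22589236e+02 -1.95659962e+02  1.40764942e+02]
 [ 1.79986635e+02 -1.55051979e-02  1.51898145e+02]] [ -84.42696067 -246.61967656  147.70448789]
d tool x,y 1.146722676462139 1.2793566147396236
wing pred px [array([258., 164.]), array([258., 194.]), array([258., 222.])]
[  26   51  102   92 1672] [78. 96.]
[ 381   84  119  151 1153] [431. 113.]
[ 456   91   56  121 3085] [491. 152.]
[  0  97  43  38 625] [ 22. 113.]
[ 402  113   51   69 1236] [433. 151.]
[ 38 135  46  41 655] [ 62. 153.]
[  0 144  15  29 226] [  5. 159.]
[227 144  46  23 254] [249. 154.]
[244 158  28  62 931] [257. 186.]
[ 415  169   50   64 1255] [444. 205.]
[  8 171  47  40 736] [ 32. 189.]
[    0   201   512   183 51952] [249. 313.]
```

The wing sits at columns 244–272 (centre 257), matching the predicted column 258 and lined up with the fingers. Going down and gripping.

apply_moves(
  deltas=[
    [0.001,0.001,0.03,0,-0.3],
    [0.001,0.001,0.06,0,-0.3],
    [0.001,0.001,0.085,0,-0.3],
    [0.001,0.001,0.1,0,-0.3],
    [0.001,0.001,0.1,0,-0.3],
  ],
)

```text
time_s: 16.95
ee_pos: [420.4, -193.6, 39.0]
ee_rot: [-180.0, -0.3, 151.8]
force: [-0.2, 0.4, -0.2]
gripper_width: 31.6
gripper_force: 0.0
```

apply_moves(
  deltas=[
    [0,0,0,0,-1],
    [0,0,0,0,-1],
    [0,0,0,0,-1],
    [0,0,0,0,-1],
    [0,0,0,0,-1],
  ],
  grip_force=40,
)

```text
time_s: 17.45
ee_pos: [422.6, -195.3, 41.9]
ee_rot: [-180.0, 0.1, 151.9]
force: [-1.6, -2.1, 5.5]
gripper_width: 11.6
gripper_force: 40.0
```

Run:
```python
from h import *
s=env.state();print(s['gripper_width'],s['gripper_force'],s['force'],s['torque'],s['ee_pos'],s['qpos'])
```

```text
11.635646244421569 39.95428025722504 [-1.5700931  -2.09341471  5.45292141] [-0.55240037  0.21545292  0.0370661 ] [ 422.64128129 -195.26842877   41.91236217] [-2.61795760e+01  1.65598473e+01  1.14900304e+02 -5.65487370e-02
  4.83945619e+01 -8.79943931e+01]
```

Gripped at 11.6 mm. Turning clockwise.

apply_moves(
  deltas=[
    [0,0,0,0.13,-1],
    [0,0,0,0.26,-1],
    [0,0,0,0.39,-1],
    [0,0,0,0.52,-1],
    [0,0,0,0.65,-1],
  ],
)

```text
time_s: 17.95
ee_pos: [422.1, -195.8, 41.9]
ee_rot: [-180.0, 0.2, 114.4]
force: [-3.2, -5.0, 7.3]
gripper_width: 11.7
gripper_force: 40.0
```

apply_moves(
  deltas=[
    [0,0,0,0.13,-1],
    [0,0,0,0.26,-1],
    [0,0,0,0.39,-1],
    [0,0,0,0.52,-1],
    [0,0,0,0.6,-1],
  ],
)

```text
time_s: 18.45
ee_pos: [421.4, -195.9, 41.9]
ee_rot: [-180.0, 0.2, 80.1]
force: [-4.8, -5.8, 7.9]
gripper_width: 11.7
gripper_force: 40.0
```

Run:
```python
from h import *
s=env.state();print(s['gripper_width'],s['gripper_force'],s['force'],s['torque'],s['ee_pos'],s['ee_rot'],s['qpos'][5])
```

```text
11.652525291658302 39.98746454715729 [-4.78892186 -5.8395156   7.93868321] [-1.18829501  0.90559652  0.14583814] [ 421.38995011 -195.92381203   41.90534574] [-1.79995502e+02  1.74924365e-01  8.00919703e+01] -16.161283306814536
```

apply_moves(
  deltas=[
    [0,0,0,0.07,-1],
    [0,0,0,0.14,-1],
    [0,0,0,0.2,-1],
    [0,0,0,0.25,-1],
    [0,0,0,0.25,-1],
  ],
)

```text
time_s: 18.95
ee_pos: [421.1, -195.8, 41.9]
ee_rot: [180.0, 0.2, 65.9]
force: [-5.0, -6.7, 8.2]
gripper_width: 12.0
gripper_force: 39.9
```

Run:
```python
from h import *
s=env.state();print(s['gripper_width'],s['gripper_force'],s['force'],s['torque'],s['ee_pos'],s['ee_rot'],s['qpos'][5])
```

```text
11.981382030977862 39.947437047958374 [-4.97806887 -6.72914926  8.16447767] [-1.24907039  1.08618449 -0.10005407] [ 421.10022837 -195.82677011   41.92525083] [1.79993251e+02 1.70358295e-01 6.59318836e+01] -2.0049709555703363
```

The clamp is at about 1.89 rad by tool yaw. Releasing, rising, grabbing a check frame, then going to view the pins.

apply_moves(
  deltas=[
    [0,0,0,0,-0.3],
    [0,0,0,0,-0.3],
    [0,0,0,0,-0.3],
    [0,0,-0.04,0,-0.3],
    [0,0,-0.08,0,-0.3],
  ],
)

```text
time_s: 19.45
ee_pos: [420.9, -193.5, 120.7]
ee_rot: [-179.8, -0.0, 65.9]
force: [0.8, -0.8, 0.5]
gripper_width: 32.2
gripper_force: 0.0
```

apply_moves(
  deltas=[
    [0,0,-0.05,-0.11,-0.3],
    [0,0,-0.08,-0.22,-0.3],
    [0,0,-0.08,-0.321,-0.3],
    [0,0,-0.08,-0.321,-0.3],
    [0,0,-0.08,-0.321,-0.3],
  ],
)

```text
time_s: 19.95
ee_pos: [421.4, -193.9, 200.1]
ee_rot: [-179.9, -0.1, 84.2]
force: [0.3, 0.2, 0.6]
gripper_width: 31.8
gripper_force: 0.0
```

Run:
```python
from wh import *
s=env.state();w=np.array([s['ee_pos'],s['ee_rot']]);print(s['gripper_width'],s['force'],w,Ji(p,w[0]))
im=cams.grab_frame('wrist');cv2.imwrite('pics/w13.png',im);np.save('w13.npy',w)
g=im.max(2);
# darkness score of the wing for each clamp angle
best=[]
for c in np.arange(0,3.14,.05):
    v=[]
    for r in np.linspace(-24,24,25):
        u=proj('wrist',np.append(J(p,(-85+r*np.cos(c),-245-r*np.sin(c),0))[:2],93),w).round().astype(int)
        if 0<=u[1]<384 and 0<=u[0]<512: v.append(g[u[1],u[0]])
    best.append((np.mean(v),len(v),round(c,2)))
print(sorted(best)[:6])
```

```text
31.770586043236598 [0.26521183 0.20173381 0.58929873] [[ 4.21395745e+02 -1.93916028e+02  2.00125605e+02]
 [-1.79910917e+02 -5.67537497e-02  8.41570445e+01]] [ -85.86502693 -244.31784037  207.06100997]
[(np.float64(36.56), 25, np.float64(1.9)), (np.float64(36.8), 25, np.float64(1.95)), (np.float64(37.72), 25, np.float64(2.0)), (np.float64(37.76), 25, np.float64(1.85)), (np.float64(37.92), 25, np.float64(1.8)), (np.float64(38.24), 25, np.float64(1.75))]
```

apply_moves(
  deltas=[
    [0.048,0.005,0,0,-0.3],
    [0.096,0.01,-0.01,0,-0.3],
    [0.144,0.015,-0.02,0,-0.3],
    [0.192,0.02,-0.03,0,-0.3],
    [0.24,0.024,-0.04,0,-0.3],
  ],
)

```text
time_s: 20.5
ee_pos: [469.4, 43.9, 240.3]
ee_rot: [-179.9, 0.0, 84.2]
force: [0.2, -0.2, 0.3]
gripper_width: 32.0
gripper_force: 0.0
```

apply_moves(
  deltas=[
    [0.048,0.004,0,0,-0.3],
    [0.096,0.008,0,0,-0.3],
    [0.14,0.012,0,0,-0.3],
    [0.16,0.014,0,0,-0.3],
    [0.16,0.014,0,0,-0.3],
  ],
)

```text
time_s: 21.0
ee_pos: [499.4, 202.3, 239.2]
ee_rot: [-179.8, 0.0, 84.4]
force: [-0.7, -0.7, -0.8]
gripper_width: 32.0
gripper_force: 0.0
```

apply_moves(
  deltas=[
    [0,0,0,0,-0.3],
    [0,0,0,0,-0.3],
    [0,0,0,0,-0.3],
  ],
)

```text
time_s: 21.3
ee_pos: [499.5, 198.5, 240.9]
ee_rot: [-180.0, 0.0, 84.2]
force: [-0.1, 0.3, -0.1]
gripper_width: 32.2
gripper_force: 0.0
```

Run:
```python
from wh import *
s=env.state();w=np.array([s['ee_pos'],s['ee_rot']]);print(s['gripper_width'],s['force'],w,Ji(p,w[0]))
im=cams.grab_frame('wrist');cv2.imwrite('pics/w14.png',im);np.save('w14.npy',w)
cv2.imwrite('pics/t14.png',cams.grab_frame('top'))
for P in [(563.7,349.5),(545.5,269),(444.2,191),(446,353.5)]:
    print([proj('wrist',(*P,z),w).round() for z in(0,12,92)])
cv2.imwrite('pics/w14b.png',crop(im,0,0,512,240,1.5625))
```

```text
32.18525849759976 [-0.11174046  0.26737301 -0.12422249] [[ 4.99465977e+02  1.98523525e+02  2.40947819e+02]
 [-1.79985797e+02  1.66777586e-02  8.41602115e+01]] [-47.26682062 153.94582945 247.88221433]
[array([295.,  33.]), array([296.,  32.]), array([305.,  17.])]
[array([286.,  98.]), array([287.,  98.]), array([294.,  99.])]
[array([219., 162.]), array([218., 164.]), array([209., 179.])]
[array([204.,  40.]), array([202.,  39.]), array([190.,  26.])]
```

View pics/w14b.png

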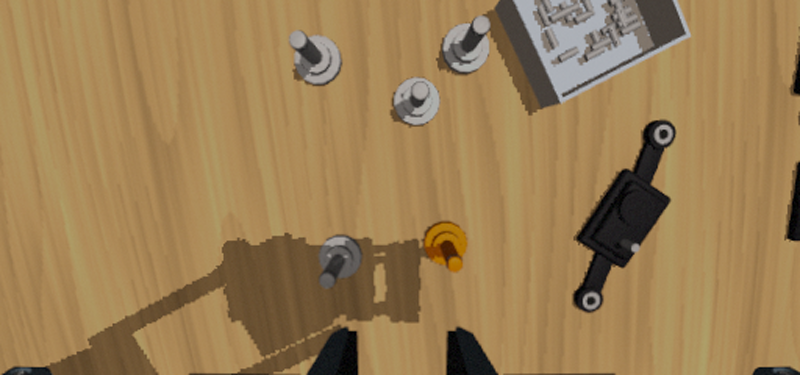

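The last picture shows four steel pins, flange then shank top:
- **A:** (320,62), (299,38)
- **B:** (467,48), (482,22)
- **C:** (417,101), (420,90). This one has been knocked from where it stood.
- **D:** (340,257), (328,280)

The orange one at (446,243) is the look-alike and is left alone. The clamp reads 1.9 in the image check. Now working out the pin positions.

```bash
cat > pins.py <<'E'
from wh import *
w=np.load('w14.npy');k=1.5625
obs={'A':((320,62),(299,38)),'B':((467,48),(482,22)),'C':((417,101),(420,90)),'D':((340,257),(328,280))}
T=lambda x,y:(150+x/4,160+y/4)
for n,(f,t) in obs.items():
    F=onz('wrist',q(*f),12,w);S=onz('wrist',q(*t),92,w)
    print(n,'flange',F[:2].round(1),'top',S[:2].round(1))
# two view heights with top camera readings (A,B,D unmoved)
for n,t in (('A',(51,258)),('B',(64,127)),('D',(234,262))): print(n,tri([('wrist',q(*obs[n][1]),w),('top',T(*t))]))
E
python3 pins.py
python3 - <<'E'
# refine by code: steel flange centroid near each
from pins import *
im=cv2.imread('pics/w14.png');hsv=cv2.cvtColor(im,cv2.COLOR_BGR2HSV)
m=((hsv[...,1]<60)&(hsv[...,2]>40)).astype(np.uint8)
for n,(f,t) in obs.items():
    c=np.round(np.array(q(*f))).astype(int);x0,y0=max(c[0]-26,0),max(c[1]-26,0)
    nn,l,st,ce=cv2.connectedComponentsWithStats(m[y0:c[1]+26,x0:c[0]+26])
    for i in range(1,nn):
        if st[i,4]>80: print(n,((st[i,:4]+[x0,y0,0,0])*k).round(),st[i,4])
E
```

```text
A flange [448.7 351.9] top [447.8 354.9]
B flange [567.2 350.5] top [567.2 352.4]
C flange [523.4 313.4] top [523.1 313.7]
D flange [444.1 190.7] top [444.8 190.9]
A (array([446.69112871, 353.56575892,  84.81998512]), np.float64(2.7813454365601293))
B (array([596.45057608, 384.1207953 , -77.90646149]), np.float64(3.8375696138345607))
D (array([444.41774967, 189.48597135,  87.76297929]), np.float64(0.5380557790561232))
A flange [448.7 351.9] top [447.8 354.9]
B flange [567.2 350.5] top [567.2 352.4]
C flange [523.4 313.4] top [523.1 313.7]
D flange [444.1 190.7] top [444.8 190.9]
A (array([446.69112871, 353.56575892,  84.81998512]), np.float64(2.7813454365601293))
B (array([596.45057608, 384.1207953 , -77.90646149]), np.float64(3.8375696138345607))
D (array([444.41774967, 189.48597135,  87.76297929]), np.float64(0.5380557790561232))
A [289.  30.  53.  55.] 816
B [442.  16.  48.  58.] 827
C [394.  77.  47.  48.] 704
D [319. 236.  42.  53.] 648
```

Flange and shank-top positions agree for every pin, so they stand upright. I'll measure the tray pose by fitting its rim and divider edges in the frame I already have, which uses no picture.

```bash
cat > tray.py <<'E'
from wh import *
from scipy.optimize import minimize
def lines():
    L=[]
    a,b=89,60
    for (h,k) in ((a,b),(a-4,b-4)):
        L+=[((-h,-k),(h,-k),55),((-h,k),(h,k),55),((-h,-k),(-h,k),55),((h,-k),(h,k),55)]
    for s in(-2,2):
        L.append(((-85,s),(85,s),49))
        for x in(-29,29): L.append(((x+s,-56),(x+s,56),49))
    return L
LN=lines()
def pts(t):
    c,s=np.cos(t[2]),np.sin(t[2]);o=[]
    for A,B,z in LN:
        for f in np.linspace(.05,.95,30):
            P=np.array(A)*(1-f)+np.array(B)*f
            o.append((t[0]+c*P[0]-s*P[1],t[1]+s*P[0]+c*P[1],z))
    return np.array(o)
def fit(im,w,t0,rmax=200):
    g=cv2.GaussianBlur(cv2.cvtColor(im,cv2.COLOR_BGR2GRAY).astype(np.float32),(0,0),1)
    m=np.hypot(cv2.Sobel(g,5,1,0),cv2.Sobel(g,5,0,1));m=np.minimum(cv2.GaussianBlur(m,(0,0),1.5),60)
    C,A,e=cam('wrist',w);K=C['mtx']
    def cost(t):
        pc=(pts(t)-e)@A;s=pc[:,:2]/pc[:,2:];s=s*(1+C['k1']*(s**2).sum(1,keepdims=True))
        u=(K[0,0]*s[:,0]+K[0,2]).astype(np.float32);v=(K[1,1]*s[:,1]+K[1,2]).astype(np.float32)
        ok=(v<rmax)&(v>1)&(u>1)&(u<510)
        return -cv2.remap(m,u[None],v[None],cv2.INTER_LINEAR)[0][ok].mean()
    best=min((cost(np.array(t0)+[dx,dy,da]),dx,dy,da) for dx in range(-10,11,2) for dy in range(-10,11,2) for da in(-.02,0,.02))
    r=minimize(cost,np.array(t0)+best[1:],method='Nelder-Mead',options={'initial_simplex':np.array(t0)+best[1:]+np.array([[0,0,0],[3,0,0],[0,3,0],[0,0,.02]])})
    return r.x,r.fun,cost(np.array(t0))
E
python3 - <<'E'
from tray import *
# sanity on w2 (before)
def show(n,w,j0):
    im=cv2.imread(f'pics/{n}.png');o=J(p,j0)
    t,f,f0=fit(im,w,[o[0],o[1],p[2]]); print(n,t.round(2),'jig',Ji(p,np.array([t[0],t[1],0]))[:2].round(1),'rel yaw deg',np.degrees(t[2]-p[2]).round(2),f,f0)
show('w2',w2,(2,-93,0)); show('w13',np.load('w13.npy'),(2,-60,0))
E
```

```text
w2 [ 5.2332e+02 -5.4100e+01 -1.1000e-01] jig [  1.6 -95. ] rel yaw deg -0.39 -58.15092468261719 -56.18277
w13 [ 5.2528e+02 -2.1920e+01 -1.0000e-01] jig [  0.4 -62.8] rel yaw deg -0.17 -54.420623779296875 -45.643795
```

The tray is at world (525.3,−21.9), square to the jig within 0.2°, and has moved 32 mm to the fence. Picking pin D now.

apply_moves(
  deltas=[
    [-0.013,-0.045,0.04,0,-0.3],
    [-0.013,-0.054,0.085,0,-0.3],
    [-0.013,-0.054,0.13,0,-0.3],
    [-0.013,-0.054,0.13,0,-0.3],
    [-0.013,-0.054,0.13,0,-0.3],
  ],
)

```text
time_s: 21.9
ee_pos: [445.4, 192.2, 111.9]
ee_rot: [180.0, -0.0, 84.2]
force: [1.4, 0.8, 0.5]
gripper_width: 31.9
gripper_force: 0.0
```

```bash
cat > go.py <<'E'
import sys
from h import *
def go(x,y,z=None,yaw=None):
    s=env.state();P=s['ee_pos'];a=np.radians(s['ee_rot'][2]);d=np.array([x,y])-P[:2]
    print('now',P.round(1),s['ee_rot'].round(1),'w',round(s['gripper_width'],1),'F',s['force'].round(1),'t',s['time_s'])
    print('tx %.4f ty %.4f tz %.4f'%(d@[np.cos(a),np.sin(a)]/1e3,d@[np.sin(a),-np.cos(a)]/1e3,((P[2]-z)/1e3 if z is not None else 0)))
if __name__=='__main__': go(*map(float,sys.argv[1:]))
E
python3 - <<'E'
from go import *
s=env.state();w=(s['ee_pos'],s['ee_rot'])
im=cams.grab_frame('wrist');cv2.imwrite('pics/w15.png',im)
hsv=cv2.cvtColor(im,cv2.COLOR_BGR2HSV);g=hsv[...,2]
print([proj('wrist',(444.5,190.8,z),w).round() for z in (12,50,92)])
m=((hsv[...,1]<60)&(g>40)).astype(np.uint8)
n,l,st,ce=cv2.connectedComponentsWithStats(m)
for i in range(1,n):
    if 200<st[i,4]<6000: print(st[i],ce[i].round())
go(444.5,190.8,25)
E
```

```text
[array([256., 180.]), array([256., 192.]), array([256., 208.])]
[218   0  44  23 774] [240.   9.]
[ 309    0   86   62 2266] [342.  30.]
[ 418    0   94   49 3315] [464.  19.]
[ 237  161   38   55 1337] [255. 183.]
[   2  268   94   26 1248] [ 48. 283.]
[ 334  268  178   70 5117] [421. 296.]
[ 188  272  139   55 5339] [257. 294.]
[337 373 112  11 539] [392. 379.]
now [446.9 192.8 113.1] [ 1.798e+02 -1.000e-01  8.420e+01] w 32.2 F [1.2 0.3 0.6] t 21.95
tx -0.0022 ty -0.0022 tz 0.0881
```

apply_moves(
  deltas=[
    [-0.0015,-0.001,0.03,0,-0.3],
    [-0.0015,-0.001,0.06,0,-0.3],
    [-0.0015,-0.001,0.08,0,-0.3],
    [-0.0015,-0.001,0.087,0,-0.3],
    [-0.0015,-0.001,0.087,0,-0.3],
  ],
  grip_force=30,
)

```text
time_s: 22.45
ee_pos: [445.2, 191.4, 25.1]
ee_rot: [179.9, -0.1, 84.3]
force: [0.0, 0.8, -0.4]
gripper_width: 32.2
gripper_force: 0.0
```

apply_moves(
  deltas=[
    [0,0,0,0,-1],
    [0,0,0,0,-1],
    [0,0,0,0,-1],
    [0,0,0,0,-1],
    [0,0,0,0,-1],
  ],
)

```text
time_s: 22.95
ee_pos: [444.2, 191.3, 25.0]
ee_rot: [179.9, -0.1, 84.3]
force: [-1.4, 0.1, 6.5]
gripper_width: 11.3
gripper_force: 30.0
```

```bash
python3 go.py 444.5 190.8 25
```

```text
now [444.2 191.3  25. ] [ 1.799e+02 -1.000e-01  8.430e+01] w 11.3 F [-1.4  0.1  6.5] t 22.95
tx -0.0004 ty 0.0003 tz 0.0000
```

Pin D gripped (11.3 mm). Lifting and carrying it to cell (−58,−29).

apply_moves(
  deltas=[
    [0,0,-0.02,0,-1],
    [0,0,-0.05,0,-1],
    [0,0,-0.08,0,-1],
    [0,0,-0.08,0,-1],
  ],
)

```text
time_s: 23.35
ee_pos: [446.2, 192.0, 107.4]
ee_rot: [179.6, -0.2, 84.3]
force: [1.1, 0.1, -1.3]
gripper_width: 11.3
gripper_force: 30.0
```

apply_moves(
  deltas=[
    [-0.046,0.009,0,0,-1],
    [-0.092,0.018,0,0,-1],
    [-0.138,0.026,0,0,-1],
    [-0.184,0.035,0,0,-1],
    [-0.22,0.042,0,0,-1],
  ],
)

```text
time_s: 23.85
ee_pos: [462.1, -34.5, 102.6]
ee_rot: [-179.9, 0.0, 84.2]
force: [0.7, 0.2, -1.1]
gripper_width: 11.0
gripper_force: 30.0
```

apply_moves(
  deltas=[
    [-0.008,0.001,0,0,-1],
    [-0.013,0.002,0,0,-1],
    [-0.013,0.002,0,0,-1],
    [-0.013,0.002,0,0,-1],
    [-0.013,0.002,0,0,-1],
  ],
)

```text
time_s: 24.35
ee_pos: [463.8, -44.2, 103.8]
ee_rot: [-180.0, -0.0, 84.4]
force: [-0.2, -0.0, -1.4]
gripper_width: 11.2
gripper_force: 30.0
```

Run:
```python
from go import *
from tray import *
go(464.6,-44.8,40)
s=env.state();w=(s['ee_pos'],s['ee_rot'])
im=cams.grab_frame('wrist');cv2.imwrite('pics/w16.png',im)
print(fit(im,w,[525.28,-21.92,-.1027],170))
print('held pin flange pred',proj('wrist',s['ee_pos']+[0,0,-13],w),'top',proj('wrist',s['ee_pos']+[0,0,67],w))
g=im.max(2)
for r in range(150,215,5): print(r,g[r,226:290:3])
```

```text
now [463.8 -44.2 103.8] [-180.    -0.    84.4] w 11.2 F [-0.2 -0.  -1.4] t 24.35
tx -0.0005 ty 0.0008 tz 0.0638
(array([ 5.26028687e+02, -1.72090468e+01, -9.94612713e-02]), np.float64(-56.75022888183594), np.float32(-50.398777))
held pin flange pred [257.42446029 209.75741424] top [257.59453335 266.80133345]
150 [130  43  41  41  42  42  40  41  42  42  40  38  40  44  41  37  39  40
  38  40  40  36]
155 [130 120 131 131 132 132 132 130 131 133 131 133 132 133 133 131 132 133
 133 135 134 133]
160 [130  40 110 131 130 132 134 130 131 131 131 132 132 131 133 132 134 134
 131 107  74  75]
165 [129  46  60  75  76  76  74 111 129 131 130 130 129 130 132 132 132 132
 131 104  76  73]
170 [ 75  33  59  74  74  74  74  75  75  73  75  74 117 116  95  75  75  72
  70  75  74  69]
175 [106  36  60  76  75  76  73  74  74  75  75  74  74  73  74  74  75  75
  73  74  74  66]
180 [ 75  38  53  73  74  73  76  74  72  67  71  71 111 114 112  73  76  71
  76  74  76  62]
185 [74 42 55 73 74 68 52 55 72 91 89 88 89 62 51 53 74 73 71 73 75 60]
190 [ 74  48  47  74  57 100 104 104 106 102 104 104 106 102 102 103  64  66
  74  75  71  58]
195 [ 73  46  46  69 108 107 103 104  92  74  59  53  87  99 170 171 169 149
  63  70  74  56]
200 [ 73  50  51 103 103 104  83  60  97 105 105 101  95  61  54 103 101 103
  98  73  72  47]
205 [ 73  53  97 102 106  96 101 103 104 103 104 102 105 101 103  59 102 103
 101  72  72  49]
210 [ 70  54  95  88  33  80 103 103  85  56  54  51  50 100 104 138  27  65
 166  84  34  33]
```

The pin hangs centred in the fingers. Accounting for the wrist camera's ~7 mm height bias, the near and far views agree on the tray at (525.8,−18.4). Lowering with a 3 mm correction.

apply_moves(
  deltas=[
    [0.0028,0.001,0.005,0,-1],
    [0.0028,0.001,0.02,0,-1],
    [0.0028,0.001,0.035,0,-1],
    [0.0028,0.001,0.045,0,-1],
    [0.0028,0.001,0.055,0,-1],
  ],
)

```text
time_s: 24.9
ee_pos: [465.3, -42.3, 48.3]
ee_rot: [180.0, -0.0, 84.3]
force: [-0.2, -0.0, -1.9]
gripper_width: 10.8
gripper_force: 30.0
```

apply_moves(
  deltas=[
    [0,0,0.003,0,-1],
    [0,0,0.006,0,-1],
    [0,0,0.008,0,-1],
    [0,0,0.008,0,-1],
    [0,0,0.008,0,-1],
  ],
)

```text
time_s: 25.4
ee_pos: [465.6, -42.7, 41.3]
ee_rot: [180.0, -0.0, 84.3]
force: [0.3, -0.5, -1.2]
gripper_width: 11.2
gripper_force: 30.0
```

apply_moves(
  deltas=[
    [0,0,0.001,0,-1],
    [0,0,0.002,0,-1],
    [0,0,0.0025,0,-1],
    [0,0,0.0025,0,-1],
  ],
)

```text
time_s: 25.8
ee_pos: [465.7, -42.6, 39.1]
ee_rot: [179.9, -0.0, 84.3]
force: [-0.4, -0.6, 4.8]
gripper_width: 11.4
gripper_force: 30.0
```

apply_moves(
  deltas=[
    [0,0,0.0007,0,-1],
    [0,0,0.0015,0,-1],
    [0,0,0.0015,0,-1],
  ],
)

```text
time_s: 26.1
ee_pos: [465.9, -42.5, 39.0]
ee_rot: [179.9, -0.0, 84.3]
force: [-4.0, 1.2, 17.0]
gripper_width: 11.5
gripper_force: 30.0
```

It touches down at z=39.0, exactly the expected +14 mm. Releasing, rising and heading for pin A.

apply_moves(
  deltas=[
    [0,0,-0.0018,0,-1],
    [0,0,-0.0018,0,-0.3],
    [0,0,-0.0018,0,-0.3],
    [0,0,-0.0018,0,-0.3],
    [0,0,-0.02,0,-0.3],
  ],
)

```text
time_s: 26.6
ee_pos: [463.2, -42.5, 55.1]
ee_rot: [-179.7, -0.0, 84.3]
force: [0.8, 0.5, 0.4]
gripper_width: 32.0
gripper_force: 0.0
```

apply_moves(
  deltas=[
    [0,0,-0.04,0,-0.3],
    [0,0,-0.07,0,-0.3],
    [0.045,-0.007,-0.07,0,-0.3],
    [0.09,-0.013,-0.07,0,-0.3],
    [0.13,-0.019,-0.07,0,-0.3],
  ],
)

```text
time_s: 27.1
ee_pos: [459.3, 90.0, 127.1]
ee_rot: [180.0, -0.0, 84.2]
force: [0.8, -0.1, 0.1]
gripper_width: 31.8
gripper_force: 0.0
```

apply_moves(
  deltas=[
    [0.046,-0.007,0,0,-0.3],
    [0.092,-0.014,0,0,-0.3],
    [0.138,-0.021,0,0,-0.3],
    [0.184,-0.028,0,0,-0.3],
    [0.22,-0.034,0,0,-0.3],
  ],
)

```text
time_s: 27.6
ee_pos: [447.1, 313.4, 126.6]
ee_rot: [180.0, -0.0, 84.3]
force: [0.1, -0.8, -0.2]
gripper_width: 32.2
gripper_force: 0.0
```

apply_moves(
  deltas=[
    [0.03,-0.004,0,0,-0.3],
    [0.042,-0.004,0,0,-0.3],
    [0.042,-0.004,0,0,-0.3],
    [0.042,-0.004,0,0,-0.3],
    [0.042,-0.004,0,0,-0.3],
  ],
)

```text
time_s: 28.1
ee_pos: [447.8, 351.5, 126.9]
ee_rot: [-180.0, 0.0, 84.2]
force: [0.9, 0.5, 0.3]
gripper_width: 32.1
gripper_force: 0.0
```

```bash
cat > chk.py <<'E'
from go import *
def chk(P):
    s=env.state();w=(s['ee_pos'],s['ee_rot']);im=cams.grab_frame('wrist');cv2.imwrite('pics/t%d.png'%(s['time_s']*100),im)
    hsv=cv2.cvtColor(im,cv2.COLOR_BGR2HSV)
    m=((hsv[...,1]<60)&(hsv[...,2]>40)).astype(np.uint8)
    f=proj('wrist',(*P,12),w);print('pred flange',f.round(),'top',proj('wrist',(*P,92),w).round())
    n,l,st,ce=cv2.connectedComponentsWithStats(m)
    for i in range(1,n):
        x,y,W,H,a=st[i]
        if a>200 and x-15<f[0]<x+W+15 and y-15<f[1]<y+H+15:
            r=H-0; u=(x+W/2,y+W/2*.97); print('blob',st[i],'flange est',onz('wrist',u,12,w).round(1)[:2],onz('wrist',u,5,w).round(1)[:2])
if __name__=='__main__':
    a=list(map(float,sys.argv[1:])); chk(a[:2]); go(*a)
E
python3 chk.py 448.3 353.5 25
```

```text
pred flange [258. 173.] top [258. 198.]
blob [ 238  153   36   50 1204] flange est [446.9 356.5] [446.7 354.9]
now [447.8 351.6 127. ] [-180.     0.    84.2] w 31.7 F [ 0.4 -1.   0.4] t 28.15
tx 0.0019 ty 0.0003 tz 0.1020
```

apply_moves(
  deltas=[
    [0.003,-0.0007,0.03,0,-0.3],
    [0.003,-0.0007,0.06,0,-0.3],
    [0.003,-0.0007,0.085,0,-0.3],
    [0.003,-0.0007,0.1015,0,-0.3],
    [0.003,-0.0007,0.1015,0,-0.3],
  ],
)

```text
time_s: 28.65
ee_pos: [445.9, 353.8, 23.3]
ee_rot: [-179.8, 0.2, 84.2]
force: [0.2, -0.6, -0.5]
gripper_width: 31.8
gripper_force: 0.0
```

apply_moves(
  deltas=[
    [0,0,0,0,-1],
    [0,0,0,0,-1],
    [0,0,0,0,-1],
    [0,0,0,0,-1],
    [0,0,0,0,-1],
  ],
)

```text
time_s: 29.15
ee_pos: [447.9, 356.5, 26.6]
ee_rot: [179.9, -0.1, 84.3]
force: [-1.0, -1.4, 5.8]
gripper_width: 11.2
gripper_force: 30.0
```

apply_moves(
  deltas=[
    [0,0,-0.02,0,-1],
    [0,0,-0.05,0,-1],
    [0,0,-0.08,0,-1],
    [0,0,-0.08,0,-1],
  ],
)

```text
time_s: 29.55
ee_pos: [449.6, 358.0, 109.2]
ee_rot: [179.6, -0.3, 84.3]
force: [0.2, 1.1, -0.6]
gripper_width: 11.2
gripper_force: 30.0
```

```bash
python3 go.py 471 16.3 39
```

```text
now [449.6 358.  109.2] [179.6  -0.3  84.3] w 11.2 F [ 0.2  1.1 -0.6] t 29.55
tx -0.3379 ty 0.0553 tz 0.0702
```

apply_moves(
  deltas=[
    [-0.046,0.0075,0,0,-1],
    [-0.092,0.015,0,0,-1],
    [-0.138,0.023,0,0,-1],
    [-0.184,0.031,0,0,-1],
    [-0.23,0.039,0,0,-1],
  ],
)

```text
time_s: 30.05
ee_pos: [461.9, 121.4, 103.9]
ee_rot: [-179.9, 0.0, 84.3]
force: [0.4, -0.5, -1.6]
gripper_width: 11.5
gripper_force: 30.0
```

apply_moves(
  deltas=[
    [-0.045,0.0075,0,0,-1],
    [-0.085,0.015,0,0,-1],
    [-0.105,0.018,0,0,-1],
    [-0.105,0.018,0,0,-1],
    [-0.105,0.018,0,0,-1],
  ],
)

```text
time_s: 30.55
ee_pos: [469.7, 17.1, 104.3]
ee_rot: [-179.9, -0.0, 84.2]
force: [0.9, 0.4, -1.6]
gripper_width: 11.0
gripper_force: 30.0
```

apply_moves(
  deltas=[
    [0,0,0,0,-1],
    [0,0,0,0,-1],
  ],
)

```text
time_s: 30.75
ee_pos: [470.3, 18.1, 105.1]
ee_rot: [-180.0, -0.0, 84.4]
force: [0.2, -0.6, -2.3]
gripper_width: 11.4
gripper_force: 30.0
```

```bash
cat > held.py <<'E'
from go import *
# held pin: flange edge away from the gripper, column by column, vs expected
s=env.state();w=(s['ee_pos'],s['ee_rot']);im=cams.grab_frame('wrist');cv2.imwrite('pics/h%d.png'%(s['time_s']*100),im);g=im.max(2)
for r in range(172,206,3): print(r,g[r,224:292:3])
go(*map(float,sys.argv[1:]))
E
python3 held.py 471.2 17.5 41
```

```text
172 [102  70  34  72  69  71  70  72  71  70  69  69  71  70  71  69  71  71
  69  70  70  71  42]
175 [101  70  32  70  70  72  70  71  71  70  70  70  71  70  71  69  72  70
  69  70  69  71  37]
178 [ 74  71  35  72  71  71  73  72  68  73  71  71  72 123 123 125  99  71
  70  69  69  72  40]
181 [77 71 33 65 71 71 70 71 69 66 61 50 62 64 69 69 68 69 71 67 70 71 36]
184 [70 72 36 66 71 69 70 54 51 52 51 56 50 50 49 58 71 70 67 71 73 71 34]
187 [ 81  67  35  66  71  69  55  66  90 102 103  99  98  98  91  54  51  65
  68  69  70  71  33]
190 [ 81  69  35  69  66  53  84  96 100 102 101 100 100 103 100  97  75  49
  70  69  68  68  33]
193 [ 82  69  30  64  56  94 100  98 100  98  99 101 102 101 121 154 137  93
  67  68  70  70  37]
196 [ 87  68  33  60  87  96  99  98  97  77  53  50  49  71 101 101 101 146
 130  65  70  69  38]
199 [ 89  69  35  55  96  98  97  88  52  54  83  77  65  57  48  95 101 104
 100  65  70  70  33]
202 [ 86  68  33  93  95  96  92  58  99  98 101 101 103 104  86  51 101  97
 100  92  70  71  35]
205 [ 91  69  32  97  94  97  58  93  99 101  99 101  99  99 101  98  88 101
  99  94  67  68  35]
now [470.4  18.1 105.2] [-180.    -0.    84.4] w 11.3 F [ 0.4 -0.6 -1.8] t 30.8
tx -0.0005 ty 0.0009 tz 0.0642
```

apply_moves(
  deltas=[
    [0,0.0015,0.005,0,-1],
    [0,0.0015,0.02,0,-1],
    [0,0.0015,0.035,0,-1],
    [0,0.0015,0.048,0,-1],
    [0,0.0015,0.058,0,-1],
  ],
)

```text
time_s: 31.3
ee_pos: [471.7, 17.3, 46.4]
ee_rot: [-179.9, -0.0, 84.3]
force: [0.2, 0.3, -2.1]
gripper_width: 11.3
gripper_force: 30.0
```

apply_moves(
  deltas=[
    [0,0,0.002,0,-1],
    [0,0,0.004,0,-1],
    [0,0,0.0055,0,-1],
    [0,0,0.0055,0,-1],
  ],
)

```text
time_s: 31.7
ee_pos: [472.4, 17.0, 42.2]
ee_rot: [180.0, -0.0, 84.3]
force: [-0.7, -0.1, -2.2]
gripper_width: 11.2
gripper_force: 30.0
```

apply_moves(
  deltas=[
    [0,0,0.001,0,-1],
    [0,0,0.0015,0,-1],
    [0,0,0.0015,0,-1],
  ],
)

```text
time_s: 32.0
ee_pos: [472.4, 17.0, 40.8]
ee_rot: [179.9, -0.0, 84.3]
force: [-1.1, 0.5, 0.7]
gripper_width: 11.5
gripper_force: 30.0
```

apply_moves(
  deltas=[
    [0,0,0.0007,0,-1],
    [0,0,0.0007,0,-0.3],
    [0,0,0.0007,0,-0.3],
    [0,0,0,0,-0.3],
    [0,0,-0.02,0,-0.3],
  ],
)

```text
time_s: 32.5
ee_pos: [469.9, 16.9, 58.7]
ee_rot: [-179.7, 0.0, 84.3]
force: [-0.1, 1.1, 0.4]
gripper_width: 31.6
gripper_force: 0.0
```

apply_moves(
  deltas=[
    [0,0,-0.04,0,-0.3],
    [0,0,-0.07,0,-0.3],
    [0.045,0.008,-0.07,0,-0.3],
    [0.09,0.016,-0.07,0,-0.3],
    [0.13,0.023,-0.07,0,-0.3],
  ],
)

```text
time_s: 33.0
ee_pos: [508.5, 145.5, 130.9]
ee_rot: [179.9, -0.0, 84.2]
force: [1.3, -0.7, 0.0]
gripper_width: 32.0
gripper_force: 0.0
```

apply_moves(
  deltas=[
    [0.045,0.008,0,0,-0.3],
    [0.09,0.016,0,0,-0.3],
    [0.135,0.024,0,0,-0.3],
    [0.18,0.032,0,0,-0.3],
    [0.212,0.038,0,0,-0.3],
  ],
)

```text
time_s: 33.5
ee_pos: [567.2, 354.0, 129.9]
ee_rot: [180.0, -0.0, 84.4]
force: [-0.4, -0.6, 0.7]
gripper_width: 32.1
gripper_force: 0.0
```

apply_moves(
  deltas=[
    [0,0,0,0,-0.3],
    [0,0,0,0,-0.3],
    [0,0,0,0,-0.3],
    [0,0,0,0,-0.3],
  ],
)

```text
time_s: 33.9
ee_pos: [566.8, 349.8, 130.7]
ee_rot: [-180.0, 0.0, 84.2]
force: [0.4, -0.3, 0.1]
gripper_width: 31.8
gripper_force: 0.0
```

```bash
python3 chk.py 567.2 351.5 25
```

```text
pred flange [258. 173.] top [258. 197.]
blob [ 239  154   36   49 1172] flange est [566.8 352.9] [566.6 351.2]
now [566.8 349.9 130.8] [180.    0.   84.2] w 32.0 F [-1.3 -0.2  0.1] t 33.95
tx 0.0016 ty 0.0002 tz 0.1058
```

apply_moves(
  deltas=[
    [0.0015,0,0.03,0,-0.3],
    [0.0015,0,0.06,0,-0.3],
    [0.0015,0,0.085,0,-0.3],
    [0.0015,0,0.1045,0,-0.3],
    [0.0015,0,0.1045,0,-0.3],
  ],
)

```text
time_s: 34.45
ee_pos: [565.0, 350.5, 23.2]
ee_rot: [-179.7, 0.2, 84.2]
force: [-0.9, 0.1, -0.8]
gripper_width: 31.9
gripper_force: 0.0
```

apply_moves(
  deltas=[
    [0,0,0,0,-1],
    [0,0,0,0,-1],
    [0,0,0,0,-1],
    [0,0,0,0,-1],
    [0,0,0,0,-1],
  ],
)

```text
time_s: 34.95
ee_pos: [567.9, 353.0, 27.5]
ee_rot: [179.9, -0.1, 84.3]
force: [-0.5, 0.1, 5.5]
gripper_width: 11.2
gripper_force: 30.0
```

```bash
python3 go.py 580.6 -53.1 39
```

```text
now [567.9 353.   27.5] [ 1.799e+02 -1.000e-01  8.430e+01] w 11.2 F [-0.5  0.1  5.5] t 34.95
tx -0.4028 ty 0.0532 tz -0.0115
```

apply_moves(
  deltas=[
    [0,0,-0.02,0,-1],
    [0,0,-0.05,0,-1],
    [0,0,-0.08,0,-1],
    [0,0,-0.1,0,-1],
    [0,0,-0.1,0,-1],
  ],
)

```text
time_s: 35.45
ee_pos: [568.7, 353.7, 129.1]
ee_rot: [179.7, -0.2, 84.3]
force: [0.8, 1.3, -1.9]
gripper_width: 11.4
gripper_force: 30.0
```

apply_moves(
  deltas=[
    [-0.046,0.006,0,0,-1],
    [-0.092,0.012,0,0,-1],
    [-0.138,0.018,0,0,-1],
    [-0.184,0.024,0,0,-1],
    [-0.23,0.03,0,0,-1],
  ],
)

```text
time_s: 35.95
ee_pos: [572.5, 118.9, 124.0]
ee_rot: [-179.8, 0.0, 84.3]
force: [0.8, 0.2, -1.9]
gripper_width: 10.9
gripper_force: 30.0
```

apply_moves(
  deltas=[
    [-0.046,0.006,0,0,-1],
    [-0.092,0.012,0,0,-1],
    [-0.135,0.018,0,0,-1],
    [-0.16,0.022,0,0,-1],
    [-0.1715,0.0228,0,0,-1],
  ],
)

```text
time_s: 36.45
ee_pos: [578.4, -54.4, 124.1]
ee_rot: [-179.8, 0.0, 84.1]
force: [-0.4, 1.2, -1.3]
gripper_width: 11.0
gripper_force: 30.0
```

apply_moves(
  deltas=[
    [0,0,0.02,0,-1],
    [0,0,0.02,0,-1],
    [0,0,0.02,0,-1],
    [0,0,0.02,0,-1],
  ],
)

```text
time_s: 36.85
ee_pos: [579.8, -51.2, 106.3]
ee_rot: [180.0, -0.0, 84.3]
force: [-0.1, -0.2, -1.3]
gripper_width: 11.2
gripper_force: 30.0
```

```bash
python3 held.py 580.6 -51.8 41.5
```

```text
172 [74 75 39 73 72 76 75 75 75 74 72 75 77 72 72 73 72 72 76 76 71 75 40]
175 [71 76 36 68 73 72 74 74 75 75 73 74 74 72 74 75 74 73 72 73 73 73 42]
178 [ 71  76  36  70  73  74  77  74  75  73  74  76 109 114  74  88  72  71
  75  73  74  71  37]
181 [75 73 34 70 73 75 71 74 74 72 70 66 66 72 73 72 74 75 75 73 72 73 39]
184 [74 75 31 70 74 75 74 66 52 53 52 48 52 50 52 68 74 71 75 74 74 73 36]
187 [ 73  75  37  65  70  71  54  55  93 101 105 103 104  95  73  54  54  73
  74  72  71  72  34]
190 [ 75  74  40  66  73  54  81 104 101 102 102 103 103 104 104 103  71  51
  72  73  70  73  39]
193 [ 72  72  41  67  61  99 101 100  99 102 103 105 104 103 102 103 136 121
  69  72  70  72  38]
196 [ 71  74  46  56  85 102 106 102 103  84  59  58  59  87 161 150 151 152
  75  73  75  71  38]
199 [ 74  72  42  61  99 100 101  91  54  56  76  70  65  54  54  95  99 100
 100  61  72  72  36]
202 [ 73  72  43  93 104 102 100  57  89 105 103 106 105 103  77  53 102 101
 100  74  71  73  36]
205 [ 69  71  45 101 101 102  70  97  98 100 102 104 105 105 103  95  84 102
 101 134  71  70  35]
now [580.  -51.4 106.5] [179.9  -0.   84.3] w 11.5 F [ 0.6  0.4 -1.9] t 36.9
tx -0.0004 ty 0.0007 tz 0.0650
```

Same picture as the previous cell, and centred. Lowering.

apply_moves(
  deltas=[
    [0,0.0015,0.005,0,-1],
    [0,0.0015,0.02,0,-1],
    [0,0.0015,0.035,0,-1],
    [0,0.0015,0.048,0,-1],
    [0,0.0015,0.058,0,-1],
  ],
)

```text
time_s: 37.4
ee_pos: [580.8, -52.1, 47.0]
ee_rot: [-180.0, -0.0, 84.3]
force: [-0.1, 0.3, -1.9]
gripper_width: 10.9
gripper_force: 30.0
```

apply_moves(
  deltas=[
    [0,0,0.002,0,-1],
    [0,0,0.004,0,-1],
    [0,0,0.0055,0,-1],
    [0,0,0.0055,0,-1],
  ],
)

```text
time_s: 37.8
ee_pos: [581.3, -52.3, 42.8]
ee_rot: [180.0, -0.0, 84.3]
force: [-0.6, 0.3, -2.2]
gripper_width: 11.1
gripper_force: 30.0
```

apply_moves(
  deltas=[
    [0,0,0.001,0,-1],
    [0,0,0.0018,0,-1],
    [0,0,0.0018,0,-1],
  ],
)

```text
time_s: 38.1
ee_pos: [581.5, -52.2, 41.5]
ee_rot: [179.9, -0.0, 84.3]
force: [-0.9, -0.6, 3.4]
gripper_width: 11.1
gripper_force: 30.0
```

apply_moves(
  deltas=[
    [0,0,0,0,-0.3],
    [0,0,0,0,-0.3],
    [0,0,0,0,-0.3],
    [0,0,-0.005,0,-0.3],
    [0,0,-0.03,0,-0.3],
  ],
)

```text
time_s: 38.6
ee_pos: [578.7, -52.1, 68.5]
ee_rot: [-179.6, -0.0, 84.3]
force: [-0.0, -0.1, 0.4]
gripper_width: 31.7
gripper_force: 0.0
```

apply_moves(
  deltas=[
    [0,0,-0.03,0,-0.3],
    [0,0,-0.06,0,-0.3],
    [0.045,-0.012,-0.06,0,-0.3],
    [0.09,-0.024,-0.06,0,-0.3],
    [0.13,-0.034,-0.06,0,-0.3],
  ],
)

```text
time_s: 39.1
ee_pos: [559.8, 81.9, 131.3]
ee_rot: [179.9, -0.0, 84.2]
force: [0.5, -0.6, 0.2]
gripper_width: 31.9
gripper_force: 0.0
```

apply_moves(
  deltas=[
    [0.045,-0.012,0,0,-0.3],
    [0.09,-0.024,0,0,-0.3],
    [0.135,-0.036,0,0,-0.3],
    [0.18,-0.048,0,0,-0.3],
    [0.22,-0.058,0,0,-0.3],
  ],
)

```text
time_s: 39.6
ee_pos: [523.8, 307.4, 131.0]
ee_rot: [180.0, -0.0, 84.3]
force: [0.9, 0.6, 0.4]
gripper_width: 32.1
gripper_force: 0.0
```

apply_moves(
  deltas=[
    [0.008,-0.0023,0,0,-0.3],
    [0.008,-0.0023,0,0,-0.3],
    [0.008,-0.0023,0,0,-0.3],
    [0.008,-0.0023,0,0,-0.3],
  ],
)

```text
time_s: 40.0
ee_pos: [523.2, 311.8, 130.8]
ee_rot: [180.0, 0.0, 84.2]
force: [-0.1, 0.1, 1.0]
gripper_width: 31.9
gripper_force: 0.0
```

```bash
python3 chk.py 523.2 313.5 25
```

```text
pred flange [257. 173.] top [257. 197.]
blob [ 239  153   36   49 1173] flange est [523.4 315.9] [523.2 314.2]
now [523.3 311.8 130.8] [180.    0.   84.2] w 31.7 F [0.4 0.5 0.1] t 40.05
tx 0.0017 ty -0.0003 tz 0.1058
```

apply_moves(
  deltas=[
    [0.0018,0,0.03,0,-0.3],
    [0.0018,0,0.06,0,-0.3],
    [0.0018,0,0.085,0,-0.3],
    [0.0018,0,0.1045,0,-0.3],
    [0.0018,0,0.1045,0,-0.3],
  ],
)

```text
time_s: 40.55
ee_pos: [521.4, 312.7, 23.5]
ee_rot: [-179.7, 0.2, 84.2]
force: [-0.7, -0.2, 0.3]
gripper_width: 32.0
gripper_force: 0.0
```

apply_moves(
  deltas=[
    [0,0,0,0,-1],
    [0,0,0,0,-1],
    [0,0,0,0,-1],
    [0,0,0,0,-1],
    [0,0,0,0,-1],
  ],
)

```text
time_s: 41.05
ee_pos: [523.8, 315.5, 27.6]
ee_rot: [179.9, -0.1, 84.3]
force: [-1.3, -1.3, 5.9]
gripper_width: 11.0
gripper_force: 30.0
```

```bash
python3 go.py 586.4 6 39
```

```text
now [523.8 315.5  27.6] [ 1.799e+02 -1.000e-01  8.430e+01] w 11.0 F [-1.3 -1.3  5.9] t 41.05
tx -0.3017 ty 0.0932 tz -0.0114
```

apply_moves(
  deltas=[
    [0,0,-0.02,0,-1],
    [0,0,-0.05,0,-1],
    [0,0,-0.08,0,-1],
    [0,0,-0.11,0,-1],
    [0,0,-0.11,0,-1],
  ],
)

```text
time_s: 41.55
ee_pos: [525.6, 316.7, 140.4]
ee_rot: [179.6, -0.3, 84.3]
force: [0.1, 0.0, -1.8]
gripper_width: 11.4
gripper_force: 30.0
```

apply_moves(
  deltas=[
    [-0.02,0.04,0,0,-1],
    [-0.04,0.08,0,0,-1],
    [-0.08,0.0932,0,0,-1],
    [-0.125,0.0932,0,0,-1],
    [-0.17,0.0932,0,0,-1],
  ],
)

```text
time_s: 42.05
ee_pos: [597.9, 134.9, 133.5]
ee_rot: [-179.8, 0.1, 84.3]
force: [0.4, -0.6, -3.0]
gripper_width: 11.3
gripper_force: 30.0
```

apply_moves(
  deltas=[
    [-0.045,0,0,0,-1],
    [-0.085,0,0,0,-1],
    [-0.115,0,0,0,-1],
    [-0.1317,0,0,0,-1],
    [-0.1317,0,0,0,-1],
  ],
)

```text
time_s: 42.55
ee_pos: [584.9, 4.1, 134.9]
ee_rot: [-179.9, 0.0, 84.1]
force: [0.3, 0.3, -2.2]
gripper_width: 10.9
gripper_force: 30.0
```

apply_moves(
  deltas=[
    [0,0,0.015,0,-1],
    [0,0,0.03,0,-1],
    [0,0,0.03,0,-1],
    [0,0,0.03,0,-1],
    [0,0,0.03,0,-1],
  ],
)

```text
time_s: 43.05
ee_pos: [586.4, 6.5, 106.8]
ee_rot: [179.9, -0.0, 84.3]
force: [1.0, -1.2, -1.1]
gripper_width: 11.2
gripper_force: 30.0
```

```bash
python3 held.py 586.6 6 41.6
```

```text
172 [71 63 31 68 68 70 69 69 69 72 70 69 69 70 71 67 68 68 68 70 68 68 35]
175 [68 68 35 68 69 71 68 71 70 66 69 69 69 69 70 72 68 72 68 70 69 67 37]
178 [ 67  68  32  68  69  69  67  70  68  69  69  70  92 121 123 112  67  69
  68  69  67  69  34]
181 [66 67 32 68 67 71 68 68 70 69 63 65 69 70 70 65 70 69 68 69 70 68 38]
184 [67 67 32 69 69 68 68 64 53 49 48 46 48 47 46 66 68 68 66 70 71 68 36]
187 [67 69 30 69 67 67 52 48 65 87 98 95 90 82 69 47 57 70 69 68 67 61 33]
190 [68 70 30 69 69 51 69 96 96 94 98 96 95 95 98 93 56 53 66 68 67 63 32]
193 [ 67  68  33  70  55  77  93  97  95  96  99  96  97  93 163 165 100  75
  63  69  68  61  33]
196 [ 68  67  33  68  87  97  92  97  97  86  68  47  74  86  96  99  94 167
  67  64  68  59  32]
199 [ 68  67  37  57  96  98  92  93  51  49  57  66  51  47  57 100  99  99
  96  62  70  59  30]
202 [ 68  64  32  77  97  95  90  51  79  96  98  96  96  97  72  50  96 101
  98  77  67  59  36]
205 [64 65 33 96 95 94 71 93 95 94 96 94 96 98 97 78 85 99 97 85 66 54 33]
now [586.4   6.3 106.9] [179.9  -0.   84.3] w 11.3 F [ 0.1 -0.2 -1.9] t 43.1
tx -0.0003 ty 0.0002 tz 0.0653
```

apply_moves(
  deltas=[
    [0,0.001,0.005,0,-1],
    [0,0.001,0.02,0,-1],
    [0,0.001,0.035,0,-1],
    [0,0.001,0.048,0,-1],
    [0,0.001,0.058,0,-1],
  ],
)

```text
time_s: 43.6
ee_pos: [586.5, 5.5, 47.2]
ee_rot: [-180.0, -0.0, 84.3]
force: [-0.6, -0.4, -1.3]
gripper_width: 11.0
gripper_force: 30.0
```

apply_moves(
  deltas=[
    [0,0,0.002,0,-1],
    [0,0,0.004,0,-1],
    [0,0,0.0055,0,-1],
    [0,0,0.0055,0,-1],
  ],
)

```text
time_s: 44.0
ee_pos: [587.0, 5.5, 43.0]
ee_rot: [180.0, -0.0, 84.3]
force: [0.3, -0.2, -2.4]
gripper_width: 11.1
gripper_force: 30.0
```

apply_moves(
  deltas=[
    [0,0,0.001,0,-1],
    [0,0,0.0018,0,-1],
    [0,0,0.0018,0,-1],
  ],
)

```text
time_s: 44.3
ee_pos: [587.2, 5.5, 41.6]
ee_rot: [179.9, -0.0, 84.3]
force: [-2.0, -0.1, 2.4]
gripper_width: 11.2
gripper_force: 30.0
```

Touchdown at 41.6. Releasing and backing off to check.

apply_moves(
  deltas=[
    [0,0,0,0,-0.3],
    [0,0,0,0,-0.3],
    [0,0,0,0,-0.3],
    [0,0,-0.005,0,-0.3],
    [0,0,-0.03,0,-0.3],
  ],
)

```text
time_s: 44.8
ee_pos: [584.4, 5.6, 68.8]
ee_rot: [-179.6, 0.0, 84.3]
force: [0.5, 0.2, 0.1]
gripper_width: 31.8
gripper_force: 0.0
```

apply_moves(
  deltas=[
    [0,0,-0.04,0,-0.3],
    [0,0,-0.085,0,-0.3],
    [-0.04,-0.02,-0.13,0,-0.3],
    [-0.08,-0.04,-0.17,0,-0.3],
    [-0.11,-0.06,-0.18,0,-0.3],
  ],
)

```text
time_s: 45.3
ee_pos: [521.8, -92.0, 249.9]
ee_rot: [179.7, 0.0, 84.4]
force: [0.9, -1.8, 0.5]
gripper_width: 31.7
gripper_force: 0.0
```

apply_moves(
  deltas=[
    [-0.045,0,0,0,-0.3],
    [-0.045,0,0,0,-0.3],
    [-0.045,0,0,0,-0.3],
    [-0.045,0,0,0,-0.3],
  ],
)

```text
time_s: 45.7
ee_pos: [516.5, -135.3, 246.5]
ee_rot: [-180.0, -0.0, 84.3]
force: [-0.6, 0.3, -0.5]
gripper_width: 31.6
gripper_force: 0.0
```

Run:
```python
from tray import *
s=env.state();w=(s['ee_pos'],s['ee_rot']);im=cams.grab_frame('wrist');cv2.imwrite('pics/f.png',im);print(w,s['time_s'],Ji(p,w[0]))
t,f,f0=fit(im,w,[525.8,-18.4,-.0997],190);print('tray',t,f,Ji(p,np.array([*t[:2],0])))
g=im.max(2)
for P in [(465.7,-43.5),(472,16),(581.4,-53.5),(587,4.5),(523,-47),(529,10)]:
    v=[]
    for z in range(40,105,8):
        u=proj('wrist',(*P,z-5),w).round().astype(int); v.append(int(g[u[1],u[0]]) if 0<=u[1]<384 and 0<=u[0]<512 else -1)
    print(P,proj('wrist',(*P,100),w).round(),v)
top=cams.grab_frame('top');cv2.imwrite('pics/ftop.png',top)
hsv=cv2.cvtColor(top,cv2.COLOR_BGR2HSV);m=((hsv[...,1]<60)&(hsv[...,2]>90)).astype(np.uint8)
n,l,st,ce=cv2.connectedComponentsWithStats(m)
for i in range(1,n):
    if 15<st[i,4]<400 and 100<ce[i][0]<420 and 120<ce[i][1]<300: print(st[i],ce[i].round())
a=cv2.imread('pics/top0.png');
for nm,(x,y,ww,h) in dict(bracket=(185,145,55,35),bin=(145,145,45,42),driver=(262,102,32,60)).items(): print(nm,cv2.absdiff(a,top)[y:y+h,x:x+ww].mean())
```

```text
(array([ 516.51452041, -135.34099317,  246.54351843]), array([-1.79965066e+02, -4.57650074e-02,  8.42968623e+01])) 45.7 [   2.94838424 -176.56175421  253.47855618]
tray [ 5.26260858e+02 -2.07936549e+01 -9.77657172e-02] -59.90433883666992 [  1.23806131 -61.6132501    6.93503775]
(465.7, -43.5) [201.  88.] [56, 59, 54, 52, 62, 130, 159, 161, 161]
(472, 16) [199.  28.] [50, 49, 50, 49, 48, 40, 76, 164, 160]
(581.4, -53.5) [311.  87.] [50, 47, 44, 88, 154, 163, 163, 163, 164]
(587, 4.5) [313.  28.] [47, 47, 46, 43, 39, 42, 162, 165, 163]
(523, -47) [255.  86.] [124, 124, 124, 124, 124, 124, 124, 124, 124]
(529, 10) [255.  28.] [123, 125, 123, 123, 123, 124, 123, 124, 123]
[276 109  11  23  69] [281. 120.]
[268 133  10  24  45] [272. 145.]
[320 159  22  81 178] [331. 201.]
[320 160  26  93 214] [333. 211.]
[227 168   5   5  16] [229. 170.]
[320 188  10  21  89] [325. 198.]
bracket 6.8379220779220775
bin 7.824867724867725
driver 7.875520833333334
```

Run:
```python
from h import *
print(env.job_done())
```

```text
the job is handed in; nothing more can be done
None
```

I handed the job in at about 46 s: the box is wound against the fence, the clamp is tight at about 1.9 rad, all four steel pins stand upright in separate cells, and no contact with the bracket, bin or screwdriver was seen. The handover gave no verdict.

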